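# Tap the holder wedge tight on a stone model

### The arm

A 6-joint arm with a two-finger parallel gripper is mounted at the origin on the work surface. World frame = base frame: x ahead of the robot, y to its left, z up, the work surface at z = 0. Lengths are in m, angles in rad, forces in N, time in s.
With the tool pointing down it reaches from about 0.375 to 0.9 m from the base axis. Payload 3.1 kg.
Tool frame: the origin (TCP) lies at the very end of the fingers, on their centre line; the grasp point (between the pads) lies 19 mm behind it; z points along the fingers, y is the direction in which the jaws open and shut (so a half turn about z gives the same grasp; the last joint's range is limited). The gripper opens to 87 mm and grips with 3 to 60 N. Pads are 19 mm wide; open, the fingers measure 117 mm over their backs; the gripper's body (75 mm by 190 mm) begins 51 mm behind the grasp point.
Start: joints at [-1.28, 0.527, 1.433, -0, 1.181, -0.178], TCP at [0.282, -0.558, 0.223] pointing down, gripper open.
Joint ranges: [-3.08, 3.08], [-0.75, 2.2], [0.22, 2.44], [-1.43, 4.57], [0, 2.65], [-2.85, 2.85]. Speed limits (rad/s): [2.79, 2.79, 3.14, 3.14, 3.14, 3.14].

### API

Orientations are given as a unit quaternion [x, y, z, w].
In Python, from rig import robot gives the robot as it stands. The module is installed in compiled form; this text tells all that it offers.
- The arm moves only by the tool send_rows, never from a script. Its argument "deltas" is a list of rows, each an object of numbers: "tx", "ty", "tz": the shift along the tool's x, y, z in cm; "rx", "ry", "rz": the turn, a rotation vector about the tool's x, y, z in rad. A call has 1 to 5 rows; each row is the pose to reach, as a shift and turn from the pose commanded when the call began, along the tool's axes at that moment; what a row does not reach only later rows make up. A row lasts 1/12 s, in which the tool goes at most 41.7 mm and 7.16 degrees, less where a joint would pass 70% of its speed; a pose out of reach is approached as far as the arm can. A call with a gripper value outside its range is refused whole. "claw" is the finger opening in cm, from 0 to 8.7, set as the call begins (left out, the last holds). The fingers move at their own pace and stop on an object; "squeeze" is the grip in N (left out, the last holds). Time passes only in rows, so rows that repeat a pose let the fingers close. It gives the time, the measured TCP pose, the force and the opening at its end, in the units of the state.
- robot.get_obs(): the state, without advancing time (a new reading comes with each control period).
- robot.camera(name): name is "side" or "top" or "wrist"; returns a dict with "color" (400x640x3 uint8, red, green, blue), "z_map" (400x640 float32, m along the optical axis (not along the pixel's ray), 0 where there is no reading), "intrinsics" (3x3 intrinsics, pixels), "R" (3x3) and "t" (3): a world point X has camera coordinates R X + t; the wrist camera has in their place "tool_from_camera" (4x4, takes a point from camera to tool coordinates, whose origin is the TCP and whose axes are the flange's). Camera axes: x right, y down, z forward; pixel columns grow to the right and rows downward; lengths in m; the calibration is good to about 2 mm. The wrist camera is an equidistant fisheye: a pixel r from the principal point sees the ray r / f radians off the axis. A picture is of the moment at which its call begins: read the wrist's pose just before it.
- robot.hand_in(): hands the job in, once; it reports no verdict.
Trained networks look in the newest picture that a camera, given by its name, has taken for a name from the list of things; names that differ only in an ending like _2 or _b are one class to them, and where a whole thing is asked for, a point or a joint stands for the part that bears it (a point fixed in the world has none). Each returns a list of dicts, best first, with "p" (0 to 1); they miss things now and then, are a little off and sometimes report something else, mostly with a low value. They report only what shows in the picture. A call takes as long as a camera call. They do not tell look-alikes from the thing itself.
- robot.outline_of(label, camera): "pixels" (400x640 bool, what is visible of it) and "xy" ([column, row] in pixels, amid what is visible of it).
- robot.tip_of(label, camera): "xy" ([column, row] in pixels: a listed point, or the origin of a listed thing).
The state is a dict: "time": time; "q": joint angles; "joint_velocities": joint speeds; "joint_torque": joint torques, N m; "position": TCP position; "tool_rot": TCP orientation; "ft_force": force on the tool from outside, world axes, zero at the start; "moment": the same for the moment, N m; "grip_width": finger opening in m.
Only numpy, scipy, OpenCV 4.12 (cv2) and the standard library are available. Lean on these libraries where they do the work, as an engineer would, in place of code of your own. Each camera call takes 0.05 s, during which the arm holds its last target.

### The job

Pick up the mallet and, with a face of its head, tap the red end of the brass wedge sideways into the model holder, drawing the mallet back a centimetre or more between separate taps, until the wedge stops advancing and sits tight against the model; tap gently so that the stone does not crack. Keep the gripper off the wedge, gripper and mallet off the model, and leave the other things on the bench where they are. Then lay the mallet back flat in the middle of its mat and let go.

Things in the scene. Friction and masses are not known exactly. Their poses are not given: they have to be found in the camera images.
- mallet_grip (a point): mallet, 220 g, lying on its mat: wooden handle 16 wide (y) x 22 mm high, steel head with two round yellow nylon faces. The point is the place to grip: half-way up the handle, 13 mm above the mallet's underside, 45 mm behind the head's centre. x points along the handle towards the head (handle from x = -96 to +34 mm), y along the head, z up
- mallet_head (a point): centre of the mallet's head, 13 mm above its underside: the head is 24 (x) x 60 (y) x 26 mm (z); its two striking faces, 26 mm in diameter, look to +y and -y, each 30 mm from this point
- mat_center (a point): centre of the top of the fixed black rubber mat, 260 (x) x 140 (y) x 3 mm, on which the mallet lies at the start
- wedge_head (a point): centre of the flat striking face, 30 wide (x) x 36 mm high, on the red end of the brass wedge, 32 mm above the table. The face looks to this frame's +y, so tap towards -y. The wedge slides captive in the holder on a line 6.8 degrees off that: each 10 mm to -y also takes it 1.2 mm to +x. Open table lies beyond the face and on its -x side
- wedge (a joint): how far the wedge is in along its line (m), 0 to 0.010 at the start. It drags with about 3 N, more when fast, and stays where it is left. Somewhere between 0.02 and 0.065, depending on how the guide was set by hand, it clamps the model and stops: resistance then climbs steeply. It is tight once slow taps (30 mm/s) of 15 N no longer move it; fast ones on a stuck wedge peak far higher
- cast_center (a point): the model in the holder: ochre stone tooth arch on a black resin base, 64 (x) x 70 (y) x 18 mm, 42 mm high overall, loose between the wedge and the steel guide slide. The point is in its middle, 18 mm above its underside, 30 mm above the table. The stone cracks if the wedge presses it with over 65 N, or if the mallet hits the wedge with over 60 N
- cast: the same model, its origin at the middle of its underside
- spare_cast: bystander, to be left alone: ochre stone cast, 55 x 65 x 40 mm; origin at the centre of its underside
- resin_base: bystander, to be left alone: black resin model base, 60 x 70 x 24 mm; origin at the centre of its underside
- pin_cutter: bystander, to be left alone: silver pin cutter handle, 115 mm long, 18 mm thick; origin at the centre of its underside
- die_tray: bystander, to be left alone: clear acrylic die tray, 100 x 160 x 25 mm; origin at the centre of its underside
- sealer: bystander, to be left alone: small jar, 44 mm in diameter, 90 mm high; origin at the centre of its underside
- mix_bowl: bystander, to be left alone: green mixing bowl, 110 mm in diameter, 60 mm high; origin at the centre of its underside
- holder_rail (a point): aluminium model holder, fixed to the table: the point is at the middle of the top of its sloped back rail, 38 mm above the table; its frame is parallel to that of the wedge's face. Its plate, 12 mm high, ends 76 mm from this point to +y, at least 10 mm short of the wedge's face at all wedge positions
Things that resemble listed ones, but are neither listed nor needed, are in the scene too. Leave any green or purple look-alike of the cast alone.

How it is judged:
On the way, in this order (a step that is already met when the one before it is completed fails the run):
1. the mallet is lifted off its mat by the gripper (height (world z) of mallet_grip above 0.03 m and contact force between the fingers and mallet above 1 N), for 0.1 s.
2. a first tap: the mallet pushes on the wedge with over 2 N (contact force between mallet and wedge above 2 N).
3. the mallet is drawn back 7 mm or more from the wedge (distance between mallet_head and wedge_head above 0.037 m).
4. a further tap on the wedge with over 2 N (contact force between mallet and wedge above 2 N).
5. the wedge, with the mallet drawn back, holds the model with over 7 N (contact force between wedge and cast above 7 N and distance between mallet_head and wedge_head above 0.037 m), for 0.2 s.
At the end, for the whole second after the job is handed in: The wedge is in by more than 15 mm and by itself presses on the model with more than 7 N, the model stands flat (within 0.06 rad) and at rest; the mallet lies flat (within 0.1 rad) and still on its mat, its grip point within 55 mm of the mat's centre, released (contact force between wedge and cast above 7 N and value of joint wedge above 0.015 m and angle between cast's own z axis and vertical below 0.06 rad and horizontal distance between mallet_grip and mat_center below 0.055 m and height (world z) of mallet_grip below 0.02 m and angle between mallet_grip's own z axis and vertical below 0.1 rad and linear speed of mallet below 0.02 m/s and linear speed of cast below 0.01 m/s); the robot touches nothing.
It fails at once if the stone is cracked: the wedge presses the model with more than 65 N (contact force between wedge and cast above 65 N).
It fails at once if a blow of more than 60 N on the wedge (contact force between mallet and wedge above 60 N).
It fails at once if the gripper or arm touches the wedge (contact force between any of the fingers, the arm and wedge above 0.5 N).
It fails at once if the gripper, arm or mallet touches the model (contact force between any of the fingers, the arm, mallet and cast above 0.5 N).
It fails at once if a bystander is moved by more than 15 mm (distance of any of spare_cast, resin_base, pin_cutter, die_tray, sealer, mix_bowl from where it was at the start of the episode above 0.015 m).
It also fails if it takes over 50 s, if anything falls off the work surface, if the arm or the gripper's body presses on something with over 40 N, if the wrist force passes 120 N, or if a joint passes its speed limit or range.

## Working session

There is one attempt and no reset: what is moved stays moved. The work goes in short steps, Python scripts to look and compute and a tool call to move; the robot and the scene stay as the last step left them, time stands still between calls to the robot, and variables do not carry over. Pictures are saved under pics/ and viewed, and the job is handed in when it is done.

Besides the shell and the picture viewer there is one more tool, called after ">>>" in YAML: its name, and indented under it one key for each argument. send_rows: Moves the arm, as the interface text tells. Its arguments: {"type":"object","properties":{"deltas":{"type":"array","items":{"type":"object","properties":{"tx":{"type":"number"},"ty":{"type":"number"},"tz":{"type":"number"},"rx":{"type":"number"},"ry":{"type":"number"},"rz":{"type":"number"}}}},"claw":{"type":"number"},"squeeze":{"type":"number"}},"required":["deltas"]}

```bash
mkdir -p pics; cat > h.py <<'E'
import numpy as np, cv2
from rig import robot
from scipy.spatial.transform import Rotation as Ro
def snap(cam,fn=None):
    c=robot.camera(cam)
    if fn: cv2.imwrite('pics/'+fn,c['color'][:,:,::-1])
    return c
def w(c,u,v,d=None,z=None):
    K=c['intrinsics'];R=np.array(c['R']);t=np.array(c['t'])
    ray=np.array([(u-K[0,2])/K[0,0],(v-K[1,2])/K[1,1],1.])
    o=-R.T@t; r=R.T@ray
    if z is not None: return o+r*(z-o[2])/r[2]
    if d is None:
        p=c['z_map'][int(v)-1:int(v)+2,int(u)-1:int(u)+2]; d=np.median(p[p>0]) if (p>0).any() else np.nan
    return o+r*d
def px(c,X):
    p=np.array(c['R'])@X+np.array(c['t']);q=c['intrinsics']@p;return q[:2]/q[2]
E
python3 - <<'E'
from h import *
np.set_printoptions(precision=4,suppress=True)
print(robot.get_obs())
Z=dict(mallet_grip=.016,mallet_head=.016,mat_center=.003,wedge_head=.032,cast_center=.03,holder_rail=.038)
for cam in ['top','side']:
    c=snap(cam,cam+'0.png')
    print(cam,c['intrinsics'].tolist(),-np.array(c['R']).T@c['t'])
    for l in Z:
        for r in robot.tip_of(l,cam)[:4]:
            print(l,np.round(r['p'],2),np.round(r['xy'],1),w(c,*r['xy'],z=Z[l]),w(c,*r['xy']))
    for l in ['spare_cast','resin_base','pin_cutter','die_tray','sealer','mix_bowl','cast']:
        for r in robot.tip_of(l,cam)[:4]:
            print(l,np.round(r['p'],2),np.round(r['xy'],1),w(c,*r['xy'],z=0.0 if l!='cast' else .012))
E
```

```text
{'time': 0.0, 'q': array([-1.2805,  0.5284,  1.4339, -0.    ,  1.1814, -0.1785]), 'joint_velocities': array([-0.0011,  0.0002, -0.0006,  0.0004,  0.0004, -0.0003]), 'joint_torque': array([ -0.    , -44.004 , -17.6594,   0.0633,   0.0582,  -0.0002]), 'position': array([ 0.2822, -0.5568,  0.2216]), 'tool_rot': array([ 0.9727,  0.2323, -0.0001, -0.0011]), 'ft_force': array([-0.6588,  1.1938, -0.3764]), 'moment': array([ 0.0485,  0.0092, -0.0191]), 'grip_width': 0.08707318777263853}
top [[420.1570583598408, 0.0, 315.4764005929657], [0.0, 420.1570583598408, 200.96031985816109], [0.0, 0.0, 1.0]] [ 0.4057 -0.0416  0.9534]
mallet_grip 0.94 [139.1 250.6] [0.4718 0.3312 0.016 ] [0.4712 0.3276 0.0251]
mallet_grip 0.6 [185.  138.1] [0.7354 0.253  0.016 ] [0.7288 0.2471 0.0349]
mallet_head 0.59 [134.4 231.7] [0.5133 0.3461 0.016 ] [0.5118 0.3405 0.0295]
wedge_head 0.97 [271.2 235.5] [0.5113 0.0406 0.032 ] [0.5092 0.039  0.0501]
wedge_head 0.31 [464.7 183.5] [ 0.6417 -0.3927  0.032 ] [ 0.6484 -0.4026  0.006 ]
wedge_head 0.17 [139.2 230.4] [0.5147 0.3293 0.032 ] [0.515  0.3306 0.0287]
cast_center 0
[... 1944 characters left out ...]
.6] [ 0.7578 -0.1497  0.    ]
resin_base 0.59 [385.  162.9] [ 0.5285 -0.4088  0.    ]
resin_base 0.57 [284.3 353.9] [0.5231 0.3214 0.    ]
pin_cutter 0.7 [422.1 171.8] [ 0.417  -0.3794  0.    ]
pin_cutter 0.22 [304.9 360.9] [0.4896 0.3232 0.    ]
die_tray 0.82 [236.  227.4] [0.7679 0.0389 0.    ]
die_tray 0.49 [339.4 210.5] [ 0.5723 -0.103   0.    ]
sealer 0.76 [187.5 289.6] [0.7455 0.2476 0.    ]
sealer 0.54 [281.5 354.3] [0.5267 0.3234 0.    ]
mix_bowl 0.66 [349.9 161.1] [ 0.6305 -0.3903  0.    ]
cast 0.94 [421.7 205.7] [ 0.3901 -0.1643  0.012 ]
cast 0.89 [293.1 278.6] [0.572  0.1729 0.012 ]
cast 0.79 [337.1 211.6] [ 0.5696 -0.0771  0.012 ]
cast 0.63 [311.6 171.5] [ 0.7035 -0.2629  0.012 ]
```

```bash
python3 - <<'E'
import cv2
a=cv2.imread('pics/top0.png');cv2.imwrite('pics/top0c.png',cv2.resize(a[160:340,90:420],None,fx=2.4,fy=2.4,interpolation=cv2.INTER_CUBIC))
E
```

```text
(no output)
```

View pics/top0.png

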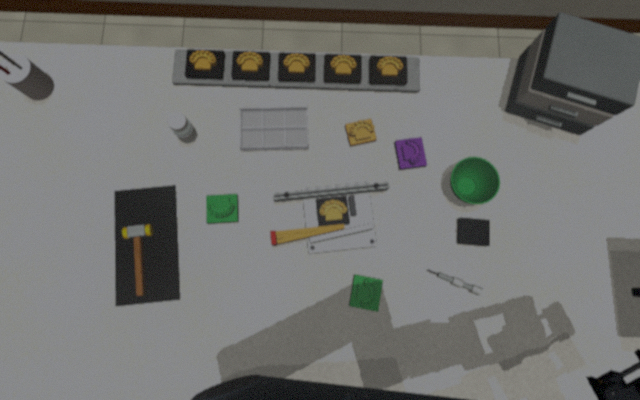

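View pics/side0.png

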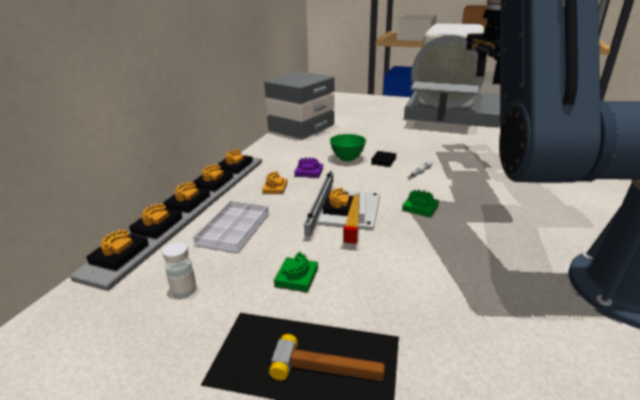

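View pics/top0c.png

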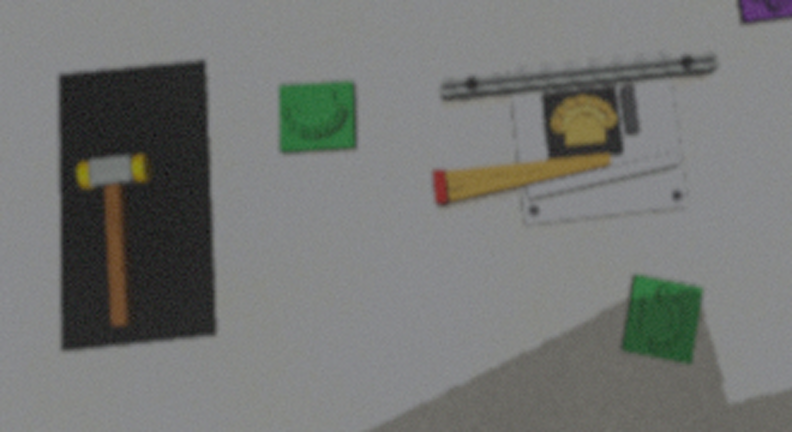

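```bash
cat >> h.py <<'E'
def cloud(c):
    K=c['intrinsics'];R=np.array(c['R']);t=np.array(c['t']);d=c['z_map']
    v,u=np.mgrid[0:400,0:640]
    P=np.stack([(u-K[0,2])/K[0,0]*d,(v-K[1,2])/K[1,1]*d,d],-1)
    return (P-t)@R
E
python3 - <<'E'
from h import *
np.set_printoptions(precision=4,suppress=True)
for cam in ['top','side']:
    c=snap(cam);P=cloud(c);hsv=cv2.cvtColor(c['color'],cv2.COLOR_RGB2HSV).astype(int);H,S,V=hsv[...,0],hsv[...,1],hsv[...,2]
    ok=c['z_map']>0
    box=lambda a,b,e,f:ok&(P[...,0]>a)&(P[...,0]<b)&(P[...,1]>e)&(P[...,1]<f)
    def rep(n,m,zmin=.006):
        m=m&(P[...,2]>zmin)&(P[...,2]<.08);q=P[m]
        if len(q)<3: print(cam,n,len(q));return
        lo,hi=np.percentile(q,[3,97],axis=0); print(cam,n,len(q),'med',np.median(q,0),'lo',lo,'hi',hi)
        xy=q[:,:2]-q[:,:2].mean(0);u,s,vt=np.linalg.svd(xy);print('   mean',q.mean(0),'dir',vt[0],np.degrees(np.arctan2(vt[0][1],vt[0][0])))
    rep('red',box(.45,.58,-.02,.08)&((H<5)|(H>172))&(S>140))
    rep('brass',box(.45,.6,-.15,.08)&(H>10)&(H<28)&(S>110))
    rep('wood',box(.35,.6,.25,.42)&(H<16)&(S>90),.012)
    rep('yellow',box(.45,.6,.25,.42)&(H>20)&(H<35)&(S>150),.012)
    rep('head',box(.48,.6,.27,.42)&(V>60)&(P[...,2]>.014),.014)
    m=box(.3,.7,.2,.5)&(V<45); q=P[m]; print('mat',np.percentile(q,[1,99],axis=0),np.median(q[:,2]))
    if cam=='top':
        r=cv2.minAreaRect(q[:,:2].astype(np.float32)*1000);print(r)
    for n,b in dict(green=(.5,.63,.1,.2)).items():
        q=P[box(*b)&(P[...,2]>.012)];print(n,np.percentile(q,[2,98],axis=0))
E
```

```text
top red 42 med [0.5039 0.0346 0.051 ] lo [0.4933 0.0302 0.0482] hi [0.5167 0.0374 0.0528]
   mean [0.5046 0.0343 0.0506] dir [-0.9878 -0.1555] -171.05603275757747
top brass 935 med [ 0.5305 -0.0731  0.0427] lo [ 0.5011 -0.1146  0.0374] hi [0.5863 0.0249 0.0539]
   mean [ 0.5399 -0.0577  0.0435] dir [-0.4849  0.8746] 119.00709016713247
top wood 430 med [0.4379 0.3256 0.0261] lo [0.381  0.3129 0.0205] hi [0.4982 0.3387 0.0296]
   mean [0.4385 0.3254 0.0258] dir [-0.9888 -0.1495] -171.40301307118105
top yellow 105 med [0.5145 0.3164 0.0277] lo [0.5019 0.3088 0.0166] hi [0.5279 0.3679 0.0312]
   mean [0.5148 0.3329 0.0263] dir [ 0.1464 -0.9892] -81.58350239680391
top head 403 med [0.5118 0.3346 0.0285] lo [0.4834 0.3096 0.0183] hi [0.5275 0.3656 0.0325]
   mean [0.5105 0.3361 0.0278] dir [-0.1602  0.9871] 99.21753169182516
mat [[ 0.3645  0.2494 -0.    ]
 [ 0.6125  0.3961  0.0125]] 0.003907229260302417
((489.0284729003906, 322.24530029296875), (252.34823608398438, 135.14306640625), 7.455532073974609)
green [[0.5422 0.1222 0.0151]
 [0.6043 0.1906 0.042 ]]
side red 203 med [0.505  0.0408 0.
[... 230 characters left out ...]
   mean [ 0.5462 -0.0643  0.041 ] dir [-0.5249  0.8511] 121.66385121460546
side wood 1466 med [0.4384 0.3314 0.0253] lo [0.3793 0.3168 0.0131] hi [0.4983 0.3434 0.0283]
   mean [0.4384 0.3313 0.0232] dir [-0.9882 -0.1534] -171.17806564615674
side yellow 347 med [0.5108 0.3649 0.0256] lo [0.4991 0.3103 0.013 ] hi [0.5238 0.37   0.0304]
   mean [0.511  0.3529 0.0239] dir [-0.0961  0.9954] 95.51460869592768
side head 971 med [0.5083 0.3428 0.0283] lo [0.4827 0.3129 0.0154] hi [0.525  0.369  0.0311]
   mean [0.5072 0.344  0.0266] dir [-0.0103  0.9999] 90.59106315590569
mat [[0.3648 0.2492 0.002 ]
 [0.6146 0.3998 0.006 ]] 0.003987167504606876
green [[0.5396 0.1258 0.0132]
 [0.6025 0.1931 0.0418]]
```

```bash
cat >> h.py <<'E'
def plan(pos,yaw,n=None):
    o=robot.get_obs();R=Ro.from_quat(o['tool_rot']).as_matrix();p=np.array(o['position'])
    T=np.column_stack([[np.cos(yaw),np.sin(yaw),0],[np.sin(yaw),-np.cos(yaw),0],[0,0,-1]])
    d=R.T@(np.array(pos)-p)*100; r=Ro.from_matrix(R.T@T).as_rotvec()
    print('now',p.round(4),'yaw',np.degrees(np.arctan2(R[1,0],R[0,0])).round(2),'tilt',R[2].round(4),'t',o['time'],'grip',o['grip_width'],'F',o['ft_force'].round(2))
    print('shift cm',d.round(2),'rot',r.round(4),'rows',max(np.linalg.norm(d)/4.17,np.degrees(np.linalg.norm(r))/7.16).round(1))
E
python3 - <<'E'
from h import *
np.set_printoptions(precision=4,suppress=True)
c=snap('top');P=cloud(c)
m=(P[...,0]>.55)&(P[...,0]<.63)&(P[...,1]>-.2)&(P[...,1]<.08)&(P[...,2]>.012)&(c['color'].std(-1)<12)&(c['z_map']>0)
q=P[m];print(len(q),q.min(0),q.max(0))
l=cv2.fitLine(q[q[:,2]>.02][:,:2].astype(np.float32),cv2.DIST_HUBER,0,.01,.01).ravel();print('guide yaw',np.degrees(np.arctan2(-l[0],l[1])),l)
for a,b in [((275,197),(387,186)),((309,253),(375,246)),((310,243),(372,229))]:
    A=w(c,*a,z=.02);B=w(c,*b,z=.02);d=A-B;print(A,B,'yaw',np.degrees(np.arctan2(-d[0],d[1])))
plan([.467,.332,.14],np.radians(8.7))
E
```

```text
1972 [ 0.55   -0.1999  0.012 ] [0.6299 0.04   0.0513]
guide yaw -171.14922 [ 0.1539 -0.9881  0.6057 -0.0616]
[0.6004 0.0371 0.02  ] [ 0.6336 -0.2178  0.02  ] yaw 7.415331990559122
[ 0.4762 -0.0435  0.02  ] [ 0.4956 -0.1898  0.02  ] yaw 7.543355867024185
[ 0.4983 -0.0451  0.02  ] [ 0.5335 -0.1832  0.02  ] yaw 14.268047726745085
now [ 0.2824 -0.5575  0.2225] yaw 26.86 tilt [ 0. -0. -1.] t 1.55 grip 0.08717597754437499 F [ 0.52 -0.3   0.25]
shift cm [ 56.66 -71.01   8.26] rot [-0.    -0.     0.317] rows 21.9
```

>>> send_rows:
  deltas:
    - {"tx": 1.5,"ty": -1.9}
    - {"tx": 4,"ty": -5}
    - {"tx": 6.5,"ty": -8.1}
    - {"tx": 9,"ty": -11.2}
    - {"tx": 11.5,"ty": -14.4}
  claw: 5

```text
schema error: expected keys tx, ty, tz, rx, ry, rz
```

>>> send_rows:
  deltas:
    - {"tx": 2.5,"ty": -3.13}
    - {"tx": 5,"ty": -6.25}
    - {"tx": 7.5,"ty": -9.4}
    - {"tx": 10,"ty": -12.5}
    - {"tx": 12.5,"ty": -15.6}

```text
schema error: expected keys tx, ty, tz, rx, ry, rz
```

>>> send_rows:
  deltas:
    - {"tx": 2.5,"ty": -3.13}
    - {"tx": 5,"ty": -6.25}
    - {"tx": 7.5,"ty": -9.4}
    - {"tx": 10,"ty": -12.5}
    - {"tx": 12.5,"ty": -15.6}

```text
schema error: expected keys tx, ty, tz, rx, ry, rz
```

>>> send_rows:
  deltas:
    - {"tx": 2.5,"ty": -3.13,"rz": 0.06}
    - {"tx": 5,"ty": -6.25,"rz": 0.12}
    - {"tx": 7.5,"ty": -9.4,"rz": 0.18}
    - {"tx": 10,"ty": -12.5,"rz": 0.24}
    - {"tx": 12.5,"ty": -15.6,"rz": 0.317}

```text
schema error: expected keys tx, ty, tz, rx, ry, rz
```

```bash
python3 - <<'E'
from h import *
plan([.467,.332,.14],np.radians(8.7))
print(robot.get_obs()['q'])
E
```

```text
now [ 0.2824 -0.5575  0.2225] yaw 26.86 tilt [ 0. -0. -1.] t 1.55 grip 0.08717597754437499 F [ 0.52 -0.3   0.25]
shift cm [ 56.66 -71.01   8.26] rot [-0.    -0.     0.317] rows 21.9
[-1.28054345e+00  5.27494937e-01  1.43271438e+00  8.24023775e-06
  1.18142753e+00 -1.78557519e-01]
```

All six keys are required.

>>> send_rows:
  deltas:
    - {"tx": 1.5,"ty": -1.9,"tz": 0,"rx": 0,"ry": 0,"rz": 0}
    - {"tx": 4,"ty": -5,"tz": 0,"rx": 0,"ry": 0,"rz": 0}
    - {"tx": 6.5,"ty": -8.1,"tz": 0,"rx": 0,"ry": 0,"rz": 0}
    - {"tx": 9,"ty": -11.2,"tz": 0,"rx": 0,"ry": 0,"rz": 0}
    - {"tx": 11.5,"ty": -14.4,"tz": 0,"rx": 0,"ry": 0,"rz": 0}
  claw: 5

```text
time: 1.97
position: [0.32, -0.3757, 0.2226]
tool_rot: [0.973, 0.232, 0.0, 0.0]
ft_force: [1.8, -0.1, -0.3]
grip_width: 0.062
```

>>> send_rows:
  deltas:
    - {"tx": 2.5,"ty": -3.13,"tz": 0,"rx": 0,"ry": 0,"rz": 0}
    - {"tx": 5,"ty": -6.25,"tz": 0,"rx": 0,"ry": 0,"rz": 0}
    - {"tx": 7.5,"ty": -9.4,"tz": 0,"rx": 0,"ry": 0,"rz": 0}
    - {"tx": 10,"ty": -12.5,"tz": 0,"rx": 0,"ry": 0,"rz": 0}
    - {"tx": 12.5,"ty": -15.6,"tz": 0,"rx": 0,"ry": 0,"rz": 0}

```text
time: 2.38
position: [0.361, -0.1798, 0.2229]
tool_rot: [0.973, 0.232, 0.0, 0.0]
ft_force: [-0.0, 0.7, 1.0]
grip_width: 0.05
```

>>> send_rows:
  deltas:
    - {"tx": 2.5,"ty": -3.13,"tz": 0,"rx": 0,"ry": 0,"rz": 0}
    - {"tx": 5,"ty": -6.25,"tz": 0,"rx": 0,"ry": 0,"rz": 0}
    - {"tx": 7.5,"ty": -9.4,"tz": 0,"rx": 0,"ry": 0,"rz": 0}
    - {"tx": 10,"ty": -12.5,"tz": 0,"rx": 0,"ry": 0,"rz": 0}
    - {"tx": 12.5,"ty": -15.6,"tz": 0,"rx": 0,"ry": 0,"rz": 0}

```text
time: 2.8
position: [0.4022, 0.0161, 0.223]
tool_rot: [0.973, 0.232, 0.001, 0.0]
ft_force: [0.8, -0.8, -0.0]
grip_width: 0.0503
```

>>> send_rows:
  deltas:
    - {"tx": 2.5,"ty": -3.13,"tz": 0,"rx": 0,"ry": 0,"rz": 0.06}
    - {"tx": 5,"ty": -6.25,"tz": 0,"rx": 0,"ry": 0,"rz": 0.12}
    - {"tx": 7.5,"ty": -9.4,"tz": 0,"rx": 0,"ry": 0,"rz": 0.18}
    - {"tx": 10,"ty": -12.5,"tz": 0,"rx": 0,"ry": 0,"rz": 0.24}
    - {"tx": 12.5,"ty": -15.6,"tz": 0,"rx": 0,"ry": 0,"rz": 0.317}

```text
time: 3.22
position: [0.4431, 0.2121, 0.2228]
tool_rot: [0.997, 0.075, 0.0, 0.0]
ft_force: [0.5, -0.6, -0.2]
grip_width: 0.0504
```

```bash
python3 - <<'E'
from h import *
plan([.467,.332,.14],np.radians(8.7))
print(robot.get_obs()['q'])
E
```

```text
now [0.4431 0.2121 0.2228] yaw 8.55 tilt [ 8.e-04  1.e-04 -1.e+00] t 3.2167 grip 0.05035872760570238 F [ 0.46 -0.63 -0.18]
shift cm [  4.14 -11.5    8.29] rot [ 0.0001 -0.0008 -0.0026] rows 3.5
[ 2.18626219e-01  3.47817795e-01  1.76093796e+00 -1.40087799e-04
  1.03207738e+00  1.64028653e+00]
```

>>> send_rows:
  deltas:
    - {"tx": 1.2,"ty": -3.3,"tz": 2,"rx": 0,"ry": 0,"rz": 0}
    - {"tx": 2.4,"ty": -6.6,"tz": 4,"rx": 0,"ry": 0,"rz": 0}
    - {"tx": 3.4,"ty": -9.5,"tz": 6,"rx": 0,"ry": 0,"rz": 0}
    - {"tx": 4.1,"ty": -11.4,"tz": 7.5,"rx": 0,"ry": 0,"rz": 0}
    - {"tx": 4.1,"ty": -11.5,"tz": 8.3,"rx": 0,"ry": 0,"rz": 0}

```text
time: 3.63
position: [0.4664, 0.3332, 0.1377]
tool_rot: [0.997, 0.078, 0.0, -0.001]
ft_force: [1.0, 0.3, 0.6]
grip_width: 0.05
```

```bash
cat >> h.py <<'E'
def wr(o,c,u,v,z):
    K=c['intrinsics'];a=np.array([(u-K[0,2])/K[0,0],(v-K[1,2])/K[1,1]]);r=np.linalg.norm(a)
    ray=np.array([*(a/r*np.sin(r)),np.cos(r)]) if r>0 else np.array([0,0,1.])
    T=np.array(c['tool_from_camera']);R=Ro.from_quat(o['tool_rot']).as_matrix()
    O=R@T[:3,3]+o['position'];d=R@T[:3,:3]@ray
    return O+d*(z-O[2])/d[2]
E
python3 - <<'E'
from h import *
np.set_printoptions(precision=4,suppress=True)
plan([.467,.332,.14],np.radians(8.7))
o=robot.get_obs();c=snap('wrist','w1.png')
print(c['tool_from_camera'])
for l,z in dict(mallet_grip=.027,mallet_head=.029,mat_center=.003).items():
    for r in robot.tip_of(l,'wrist')[:2]: print(l,r['p'],r['xy'],wr(o,c,*r['xy'],z))
E
```

```text
now [0.4664 0.3332 0.1377] yaw 8.9 tilt [ 0.0004 -0.0011 -1.    ] t 3.6333 grip 0.05001724724978245 F [0.99 0.26 0.65]
shift cm [ 0.04  0.13 -0.23] rot [-0.0011 -0.0004  0.0035] rows 0.1
[[-0.0008 -0.9688 -0.2479  0.0667]
 [ 1.     -0.0005 -0.0012 -0.0004]
 [ 0.001  -0.2479  0.9688 -0.1621]
 [ 0.      0.      0.      1.    ]]
mallet_grip 0.68 [317.9, 192.8] [0.4726 0.3341 0.027 ]
mallet_head 0.58 [314.6, 143.5] [0.5162 0.3438 0.029 ]
mat_center 0.95 [332.3, 171.4] [0.4905 0.3228 0.003 ]
```

View pics/w1.png

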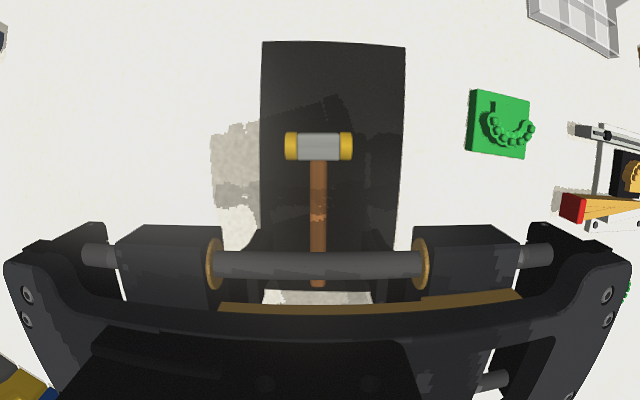

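```bash
python3 - <<'E'
from h import *
np.set_printoptions(precision=4,suppress=True)
o=robot.get_obs();a=cv2.imread('pics/w1.png');hsv=cv2.cvtColor(a,cv2.COLOR_BGR2HSV).astype(int)
c=robot.camera('wrist')
W=(hsv[...,0]<18)&(hsv[...,1]>100)
for v in [165,175,185,195,205,215,225,235]:
    u=np.where(W[v,290:345])[0]+290
    if len(u): print(v,u.min(),u.max(),wr(o,c,u.min()-.5,v,.027),wr(o,c,u.max()+.5,v,.027))
Y=(hsv[...,0]>20)&(hsv[...,0]<35)&(hsv[...,1]>130);Y[:, :270]=0;Y[:,370:]=0;Y[:120]=0;Y[170:]=0
v,u=np.where(Y);print(u.min(),u.max(),v.min(),v.max())
for s in (u<319,u>319): print(wr(o,c,u[s].mean(),v[s].mean(),.027))
print(wr(o,c,u.min()-.5,146,.016),wr(o,c,u.max()+.5,146,.016))
# wedge red
r=((hsv[...,0]<5)|(hsv[...,0]>174))&(hsv[...,1]>150);r[:,:540]=0;r[:150]=0;r[240:]=0
v,u=np.where(r);print('red',u.min(),u.max(),v.min(),v.max())
E
```

```text
165 310 326 [0.4956 0.3406 0.027 ] [0.4979 0.3256 0.027 ]
175 310 326 [0.4866 0.3393 0.027 ] [0.4889 0.3242 0.027 ]
185 310 326 [0.4776 0.338  0.027 ] [0.4799 0.3228 0.027 ]
195 310 326 [0.4684 0.3366 0.027 ] [0.4707 0.3213 0.027 ]
205 310 326 [0.4591 0.3353 0.027 ] [0.4614 0.3198 0.027 ]
215 310 326 [0.4496 0.3339 0.027 ] [0.4519 0.3183 0.027 ]
225 310 325 [0.4399 0.3325 0.027 ] [0.4422 0.3177 0.027 ]
235 310 325 [0.43   0.3311 0.027 ] [0.4323 0.3161 0.027 ]
284 352 132 159
[0.5105 0.36   0.027 ]
[0.5178 0.3114 0.027 ]
[0.5082 0.3671 0.016 ] [0.5178 0.3041 0.016 ]
red 559 585 193 223
```

```bash
python3 - <<'E'
from h import *
plan([.4695,.3293,.0065],np.radians(8.4))
E
```

```text
now [0.4664 0.3287 0.1403] yaw 8.64 tilt [ 6.e-04  1.e-04 -1.e+00] t 3.8833 grip 0.05007553418523681 F [ 0.74  0.36 -0.33]
shift cm [ 3.100e-01 -1.000e-02  1.338e+01] rot [ 0.0001 -0.0006  0.0041] rows 3.2
```

```bash
python3 - <<'E'
from h import *
np.set_printoptions(precision=4,suppress=True)
o=robot.get_obs();c=snap('wrist','w2.png');a=cv2.imread('pics/w2.png');hsv=cv2.cvtColor(a,cv2.COLOR_BGR2HSV).astype(int)
W=(hsv[...,0]<18)&(hsv[...,1]>100)
C=[]
for v in range(165,236,5):
    u=np.where(W[v,290:345])[0]+290
    C.append((wr(o,c,u.min()-.5,v,.027)+wr(o,c,u.max()+.5,v,.027))/2)
C=np.array(C);k=np.polyfit(C[:,0],C[:,1],1);print(k,np.degrees(np.arctan(k[0])),np.polyval(k,.47))
Y=(hsv[...,0]>20)&(hsv[...,0]<35)&(hsv[...,1]>130);Y[:, :270]=0;Y[:,370:]=0;Y[:120]=0;Y[175:]=0
v,u=np.where(Y);print(u.min(),u.max(),v.min(),v.max());m=(u.min()+u.max())/2;A=[]
for s in (u<m,u>m): A.append(wr(o,c,u[s].mean(),v[s].mean(),.024));print(A[-1])
print('head',(A[0]+A[1])/2)
plan([.4695,.3293,.0065],np.radians(8.4))
E
```

```text
[0.1466 0.2648] 8.339066232320212 0.333724557512251
279 346 131 158
[0.5112 0.3652 0.024 ]
[0.5185 0.3161 0.024 ]
head [0.5148 0.3406 0.024 ]
now [0.4666 0.3287 0.1406] yaw 8.61 tilt [ 0.0012 -0.0001 -1.    ] t 3.9333 grip 0.05012374885909114 F [-0.98 -0.31 -0.54]
shift cm [ 0.28 -0.01 13.41] rot [-0.0001 -0.0012  0.0037] rows 3.2
```

>>> send_rows:
  deltas:
    - {"tx": 0.2,"ty": -0.2,"tz": 3,"rx": 0,"ry": 0,"rz": 0.004}
    - {"tx": 0.44,"ty": -0.45,"tz": 6.5,"rx": 0,"ry": 0,"rz": 0.004}
    - {"tx": 0.44,"ty": -0.45,"tz": 10,"rx": 0,"ry": 0,"rz": 0.004}
    - {"tx": 0.44,"ty": -0.45,"tz": 12,"rx": 0,"ry": 0,"rz": 0.004}
    - {"tx": 0.44,"ty": -0.45,"tz": 13.3,"rx": 0,"ry": 0,"rz": 0.004}

```text
time: 4.35
position: [0.4693, 0.3334, 0.0052]
tool_rot: [0.997, 0.073, -0.001, 0.0]
ft_force: [-0.2, 0.7, -0.9]
grip_width: 0.0499
```

>>> send_rows:
  deltas:
    - {"tx": 0,"ty": 0,"tz": 0,"rx": 0,"ry": 0,"rz": 0}
    - {"tx": 0,"ty": 0,"tz": 0,"rx": 0,"ry": 0,"rz": 0}

```text
time: 4.52
position: [0.4706, 0.3345, 0.0073]
tool_rot: [0.997, 0.073, 0.0, -0.0]
ft_force: [0.5, 0.0, 1.0]
grip_width: 0.0497
```

```bash
python3 - <<'E'
from h import *
plan([.4703,.3338,.0065],np.radians(8.4))
E
```

```text
now [0.4706 0.3345 0.0073] yaw 8.41 tilt [ 9.e-04 -2.e-04 -1.e+00] t 4.5167 grip 0.04971816082700293 F [0.46 0.01 0.95]
shift cm [-0.04  0.06  0.08] rot [-0.0002 -0.0009  0.0002] rows 0.0
```

Good; close.

>>> send_rows:
  deltas:
    - {"tx": 0,"ty": 0,"tz": 0,"rx": 0,"ry": 0,"rz": 0}
    - {"tx": 0,"ty": 0,"tz": 0,"rx": 0,"ry": 0,"rz": 0}
    - {"tx": 0,"ty": 0,"tz": 0,"rx": 0,"ry": 0,"rz": 0}
    - {"tx": 0,"ty": 0,"tz": 0,"rx": 0,"ry": 0,"rz": 0}
    - {"tx": 0,"ty": 0,"tz": 0,"rx": 0,"ry": 0,"rz": 0}
  claw: 0
  squeeze: 55

```text
time: 4.93
position: [0.4701, 0.3351, 0.0073]
tool_rot: [0.997, 0.074, 0.001, -0.0]
ft_force: [-1.1, -0.3, -0.1]
grip_width: 0.0247
```

>>> send_rows:
  deltas:
    - {"tx": 0,"ty": 0,"tz": -1,"rx": 0,"ry": 0,"rz": 0}
    - {"tx": 0,"ty": 0,"tz": -3,"rx": 0,"ry": 0,"rz": 0}
    - {"tx": 0,"ty": 0,"tz": -5,"rx": 0,"ry": 0,"rz": 0}
    - {"tx": 0,"ty": 0,"tz": -7,"rx": 0,"ry": 0,"rz": 0}
    - {"tx": 0,"ty": 0,"tz": -9,"rx": 0,"ry": 0,"rz": 0}

```text
time: 5.35
position: [0.4692, 0.3346, 0.0977]
tool_rot: [0.997, 0.074, -0.001, 0.0]
ft_force: [0.5, 0.2, -1.9]
grip_width: 0.0151
```

>>> send_rows:
  deltas:
    - {"tx": 0,"ty": 0,"tz": 0,"rx": 0,"ry": 0,"rz": 0}
    - {"tx": 0,"ty": 0,"tz": 0,"rx": 0,"ry": 0,"rz": 0}

```text
time: 5.52
position: [0.4703, 0.3351, 0.0977]
tool_rot: [0.997, 0.074, 0.001, -0.0]
ft_force: [-0.6, 1.2, -1.9]
grip_width: 0.0146
```

```bash
python3 - <<'E'
from h import *
np.set_printoptions(precision=4,suppress=True)
o=robot.get_obs();c=snap('wrist','w3.png')
print(o['moment'])
plan([.46,.09,.097],np.radians(7.5))
c=snap('side','s3.png')
for l,cam in [('mallet_head','side'),('mallet_head','wrist'),('mallet_grip','side')]:
    for r in robot.tip_of(l,cam)[:1]: print(l,cam,r['p'],r['xy'],w(c,*r['xy']) if cam=='side' else wr(o,snap('wrist'),*r['xy'],.106))
E
```

```text
[0.0523 0.0676 0.0009]
now [0.4694 0.3346 0.0966] yaw 8.47 tilt [-0.0003  0.0001 -1.    ] t 5.5667 grip 0.014850532269780123 F [ 0.12  0.4  -1.85]
shift cm [-4.53 24.06 -0.04] rot [0.0001 0.0003 0.017 ] rows 5.9
mallet_head side 0.57 [278.6, 311.1] [0.4688 0.427  0.1974]
mallet_head wrist 0.87 [315.0, 162.3] [0.5177 0.3437 0.106 ]
```

View pics/w3.png

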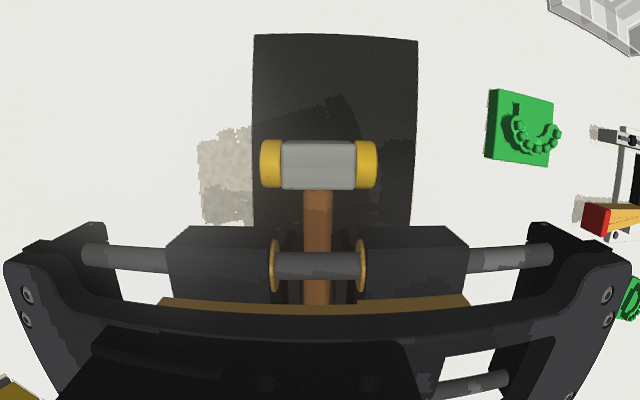

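View pics/s3.png

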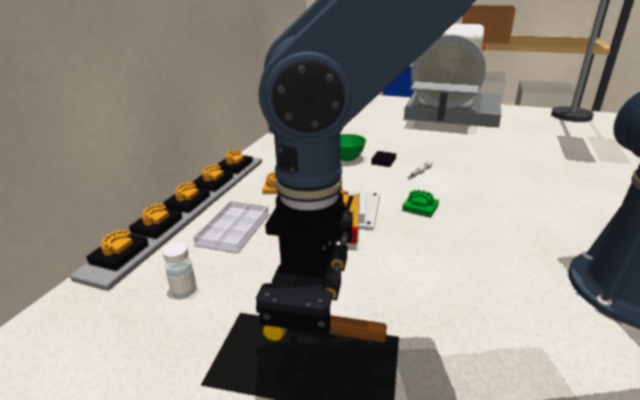

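```bash
cat >> h.py <<'E'
def wcloud(o,c):
    K=c['intrinsics'];v,u=np.mgrid[0:400,0:640];a=(u-K[0,2])/K[0,0];b=(v-K[1,2])/K[1,1];r=np.hypot(a,b)+1e-9
    d=c['z_map'];s=np.tan(r)/r
    P=np.stack([a*s*d,b*s*d,d],-1)
    T=np.array(c['tool_from_camera']);R=Ro.from_quat(o['tool_rot']).as_matrix()
    return P@T[:3,:3].T+T[:3,3]   # tool coords
def head(o,c):
    P=wcloud(o,c);hsv=cv2.cvtColor(c['color'],cv2.COLOR_RGB2HSV).astype(int);ok=c['z_map']>0
    near=ok&(P[...,0]>.0)&(P[...,0]<.09)&(abs(P[...,1])<.06)&(P[...,2]<.02)
    y=near&(hsv[...,0]>20)&(hsv[...,0]<35)&(hsv[...,1]>130)
    g=near&(hsv[...,1]<60)&(hsv[...,2]>90)&(P[...,0]>.02)
    for n,m in (('yelL',y&(P[...,1]<0)),('yelR',y&(P[...,1]>0)),('steel',g),('wood',near&(hsv[...,0]<18)&(hsv[...,1]>100))):
        q=P[m]
        if len(q): print(n,len(q),'med',np.median(q,0).round(4),'lo',np.percentile(q,2,axis=0).round(4),'hi',np.percentile(q,98,axis=0).round(4))
E
python3 - <<'E'
from h import *
np.set_printoptions(precision=4,suppress=True)
o=robot.get_obs();c=snap('wrist')
head(o,c)
P=wcloud(o,c);m=(P[...,0]>.02)&(P[...,0]<.07)&(abs(P[...,1])<.02)&(c['z_map']>0)&(P[...,2]<.02)
q=P[m];A=np.c_[q[:,:2],np.ones(len(q))];print(np.linalg.lstsq(A,q[:,2],rcond=None)[0])
R=Ro.from_quat(o['tool_rot']).as_matrix()
hsv=cv2.cvtColor(c['color'],cv2.COLOR_RGB2HSV).astype(int)
W=P@R.T+o['position']
red=((hsv[...,0]<5)|(hsv[...,0]>174))&(hsv[...,1]>150)&(c['z_map']>0)&(W[...,2]>.01)&(W[...,2]<.07);red[:,:540]=0
q=W[red];print('red',len(q),np.median(q,0),np.percentile(q,[3,97],axis=0))
E
```

```text
yelL 913 med [ 0.0482 -0.0242 -0.0077] lo [ 0.0355 -0.0292 -0.0101] hi [ 0.0587 -0.0195  0.0011]
yelR 927 med [ 0.0475  0.0243 -0.0073] lo [ 0.0346  0.0195 -0.0096] hi [0.0582 0.0295 0.0016]
steel 4708 med [ 0.0425 -0.001  -0.0095] lo [ 0.0259 -0.0575 -0.0888] hi [ 0.0575  0.0577 -0.0078]
wood 1757 med [ 0.0181 -0.0005 -0.0067] lo [ 0.0008 -0.0079 -0.0082] hi [ 0.0331  0.007  -0.0037]
[ 3.5255  0.0123 -0.192 ]
red 747 [0.5059 0.0424 0.0371] [[0.4919 0.0345 0.017 ]
 [0.5194 0.0452 0.0503]]
```

>>> send_rows:
  deltas:
    - {"tx": 0,"ty": 0,"tz": 2,"rx": 0,"ry": 0,"rz": 0}
    - {"tx": 0,"ty": 0,"tz": 4.5,"rx": 0,"ry": 0,"rz": 0}
    - {"tx": 0,"ty": 0,"tz": 6.5,"rx": 0,"ry": 0,"rz": 0}
    - {"tx": 0,"ty": 0,"tz": 7.4,"rx": 0,"ry": 0,"rz": 0}
    - {"tx": 0,"ty": 0,"tz": 7.6,"rx": 0,"ry": 0,"rz": 0}

```text
time: 6.28
position: [0.4681, 0.334, 0.0191]
tool_rot: [0.997, 0.074, -0.003, 0.001]
ft_force: [-4.0, -1.7, 9.2]
grip_width: 0.0152
```

>>> send_rows:
  deltas:
    - {"tx": 0,"ty": 0,"tz": 0.1,"rx": 0,"ry": 0,"rz": 0}
    - {"tx": 0,"ty": 0,"tz": 0.1,"rx": 0,"ry": 0,"rz": 0}

```text
time: 6.45
position: [0.4693, 0.3346, 0.0195]
tool_rot: [0.997, 0.074, -0.001, 0.0]
ft_force: [0.7, -0.3, -2.2]
grip_width: 0.0152
```

>>> send_rows:
  deltas:
    - {"tx": 0,"ty": 0,"tz": 0,"rx": 0,"ry": 0,"rz": 0}
    - {"tx": 0,"ty": 0,"tz": 0,"rx": 0,"ry": 0,"rz": 0}
    - {"tx": 0,"ty": 0,"tz": 0,"rx": 0,"ry": 0,"rz": 0}
  claw: 4

```text
time: 6.7
position: [0.4708, 0.3353, 0.0201]
tool_rot: [0.997, 0.074, 0.001, -0.0]
ft_force: [-0.1, -0.0, 0.2]
grip_width: 0.0275
```

```bash
python3 - <<'E'
from h import *
plan([.4703,.3338,.0065],np.radians(8.4))
o=robot.get_obs();c=snap('wrist','w4.png');head(o,c)
E
```

```text
now [0.4708 0.3353 0.0201] yaw 8.47 tilt [ 2.2e-03 -7.0e-04 -1.0e+00] t 6.7 grip 0.027496488891242045 F [-0.05 -0.04  0.18]
shift cm [-0.08  0.14  1.36] rot [-0.0007 -0.0022  0.0012] rows 0.3
yelL 941 med [ 0.047  -0.0245 -0.0071] lo [ 0.0338 -0.034  -0.0095] hi [ 0.0577 -0.0196  0.0164]
yelR 952 med [ 0.0471  0.0243 -0.0069] lo [ 0.0338  0.0192 -0.0093] hi [0.0577 0.034  0.0171]
steel 4475 med [ 0.0435 -0.001  -0.009 ] lo [ 0.027  -0.059  -0.0884] hi [0.0723 0.0578 0.0197]
wood 1697 med [ 0.0174  0.     -0.0063] lo [ 0.0009 -0.0077 -0.0078] hi [ 0.0321  0.0072 -0.0031]
```

View pics/w4.png

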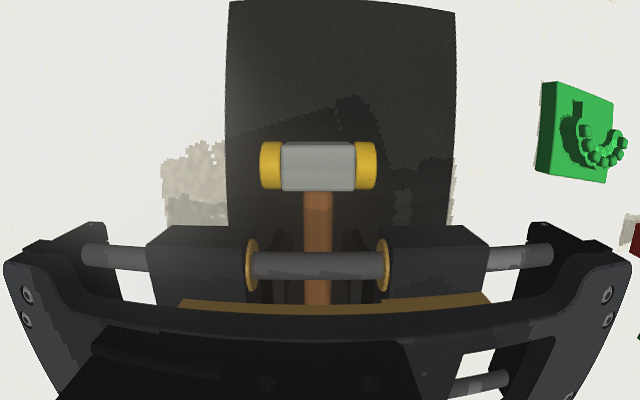

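>>> send_rows:
  deltas:
    - {"tx": 0,"ty": 0,"tz": 0.6,"rx": 0,"ry": 0,"rz": 0}
    - {"tx": 0,"ty": 0,"tz": 1.2,"rx": 0,"ry": 0,"rz": 0}
    - {"tx": 0,"ty": 0,"tz": 1.3,"rx": 0,"ry": 0,"rz": 0}
    - {"tx": 0,"ty": 0,"tz": 1.3,"rx": 0,"ry": 0,"rz": 0}

```text
time: 7.08
position: [0.4693, 0.3345, 0.0057]
tool_rot: [0.997, 0.074, -0.001, 0.0]
ft_force: [-0.5, -0.7, -0.4]
grip_width: 0.0398
```

>>> send_rows:
  deltas:
    - {"tx": 0,"ty": 0,"tz": 0,"rx": 0,"ry": 0,"rz": 0}
    - {"tx": 0,"ty": 0,"tz": 0,"rx": 0,"ry": 0,"rz": 0}
    - {"tx": 0,"ty": 0,"tz": 0,"rx": 0,"ry": 0,"rz": 0}
    - {"tx": 0,"ty": 0,"tz": 0,"rx": 0,"ry": 0,"rz": 0}
    - {"tx": 0,"ty": 0,"tz": 0,"rx": 0,"ry": 0,"rz": 0}
  claw: 0
  squeeze: 60

```text
time: 7.5
position: [0.4699, 0.3348, 0.0067]
tool_rot: [0.997, 0.074, 0.0, -0.0]
ft_force: [0.4, -0.3, 0.3]
grip_width: 0.0154
```

>>> send_rows:
  deltas:
    - {"tx": 0,"ty": 0,"tz": 0,"rx": 0,"ry": 0,"rz": 0}
    - {"tx": 0,"ty": 0,"tz": 0,"rx": 0,"ry": 0,"rz": 0}
    - {"tx": 0,"ty": 0,"tz": 0,"rx": 0,"ry": 0,"rz": 0}
    - {"tx": 0,"ty": 0,"tz": 0,"rx": 0,"ry": 0,"rz": 0}

```text
time: 7.83
position: [0.4699, 0.3348, 0.0067]
tool_rot: [0.997, 0.074, 0.0, -0.0]
ft_force: [-0.1, -0.6, 1.0]
grip_width: 0.0155
```

>>> send_rows:
  deltas:
    - {"tx": 0,"ty": 0,"tz": -1,"rx": 0,"ry": 0,"rz": 0}
    - {"tx": 0,"ty": 0,"tz": -3,"rx": 0,"ry": 0,"rz": 0}
    - {"tx": 0,"ty": 0,"tz": -5.5,"rx": 0,"ry": 0,"rz": 0}
    - {"tx": 0,"ty": 0,"tz": -8,"rx": 0,"ry": 0,"rz": 0}
    - {"tx": 0,"ty": 0,"tz": -9,"rx": 0,"ry": 0,"rz": 0}

```text
time: 8.25
position: [0.4711, 0.3356, 0.0998]
tool_rot: [0.997, 0.074, 0.002, -0.001]
ft_force: [0.7, -0.1, -1.0]
grip_width: 0.0152
```

>>> send_rows:
  deltas:
    - {"tx": 0,"ty": 0,"tz": 0,"rx": 0,"ry": 0,"rz": 0}
    - {"tx": 0,"ty": 0,"tz": 0,"rx": 0,"ry": 0,"rz": 0}

```text
time: 8.42
position: [0.4697, 0.3348, 0.0967]
tool_rot: [0.997, 0.074, 0.0, -0.0]
ft_force: [-0.0, -0.5, -2.6]
grip_width: 0.0156
```

```bash
python3 - <<'E'
from h import *
plan([.46,.11,.10],np.radians(7.5))
o=robot.get_obs();c=snap('wrist','w5.png');head(o,c)
P=wcloud(o,c);R=Ro.from_quat(o['tool_rot']).as_matrix();W=P@R.T+o['position']
hsv=cv2.cvtColor(c['color'],cv2.COLOR_RGB2HSV).astype(int)
red=((hsv[...,0]<5)|(hsv[...,0]>174))&(hsv[...,1]>150)&(c['z_map']>0)&(W[...,2]>.01)&(W[...,2]<.07);red[:,540:]&=True;red[:,:500]=0
q=W[red];print('red',len(q),np.median(q,0),np.percentile(q,[3,97],axis=0))
print(o['q'])
E
```

```text
now [0.4697 0.3348 0.0967] yaw 8.47 tilt [ 3.e-04 -1.e-04 -1.e+00] t 8.4167 grip 0.01564072296675791 F [-0.02 -0.45 -2.63]
shift cm [-4.27 22.09 -0.33] rot [-0.0001 -0.0003  0.017 ] rows 5.4
yelL 1079 med [ 0.0483 -0.0246 -0.0204] lo [ 0.0356 -0.0297 -0.0229] hi [ 0.0589 -0.0199 -0.012 ]
yelR 1094 med [ 0.0483  0.0237 -0.0205] lo [ 0.0356  0.019  -0.0229] hi [ 0.0589  0.0288 -0.0113]
steel 5414 med [ 0.0432 -0.0014 -0.0225] lo [ 0.0268 -0.0571 -0.0886] hi [ 0.0578  0.0571 -0.0208]
wood 1759 med [ 0.0202 -0.0005 -0.0197] lo [ 0.0057 -0.0081 -0.0211] hi [ 0.0333  0.0068 -0.0166]
red 746 [0.50579863 0.04252908 0.03685015] [[0.49194065 0.03479907 0.01666243]
 [0.51945893 0.04530595 0.05041368]]
[4.25596095e-01 6.34913112e-01 1.66207726e+00 2.95955638e-05
 8.44239474e-01 1.84850768e+00]
```

>>> send_rows:
  deltas:
    - {"tx": -0.4,"ty": 2,"tz": 0,"rx": 0,"ry": 0,"rz": 0}
    - {"tx": -1.2,"ty": 5.5,"tz": 0,"rx": 0,"ry": 0,"rz": 0}
    - {"tx": -2.2,"ty": 9.5,"tz": 0,"rx": 0,"ry": 0,"rz": 0}
    - {"tx": -3.1,"ty": 13.5,"tz": 0,"rx": 0,"ry": 0,"rz": 0.008}
    - {"tx": -4,"ty": 16.5,"tz": 0,"rx": 0,"ry": 0,"rz": 0.017}

```text
time: 8.88
position: [0.4527, 0.1634, 0.0949]
tool_rot: [0.998, 0.065, -0.002, 0.0]
ft_force: [1.0, 0.2, -2.5]
grip_width: 0.0153
```

>>> send_rows:
  deltas:
    - {"tx": -0.4,"ty": 2,"tz": 0,"rx": 0,"ry": 0,"rz": 0}
    - {"tx": -0.8,"ty": 4,"tz": 0.5,"rx": 0,"ry": 0,"rz": 0}
    - {"tx": -0.9,"ty": 4.6,"tz": 2,"rx": 0,"ry": 0,"rz": 0}
    - {"tx": -0.9,"ty": 4.6,"tz": 4,"rx": 0,"ry": 0,"rz": 0}
    - {"tx": -0.9,"ty": 4.6,"tz": 5.5,"rx": 0,"ry": 0,"rz": 0}

```text
time: 9.3
position: [0.4504, 0.118, 0.0395]
tool_rot: [0.998, 0.064, -0.002, -0.0]
ft_force: [-1.1, 0.1, -1.1]
grip_width: 0.0152
```

>>> send_rows:
  deltas:
    - {"tx": 0,"ty": 0,"tz": 0,"rx": 0,"ry": 0,"rz": 0}
    - {"tx": 0,"ty": 0,"tz": 0,"rx": 0,"ry": 0,"rz": 0}

```text
time: 9.47
position: [0.45, 0.1188, 0.04]
tool_rot: [0.998, 0.065, -0.002, -0.0]
ft_force: [0.2, 0.0, -1.8]
grip_width: 0.0156
```

```bash
cat >> h.py <<'E'
def red(o,c):
    P=wcloud(o,c);R=Ro.from_quat(o['tool_rot']).as_matrix();W=P@R.T+o['position']
    hsv=cv2.cvtColor(c['color'],cv2.COLOR_RGB2HSV).astype(int)
    m=((hsv[...,0]<5)|(hsv[...,0]>174))&(hsv[...,1]>150)&(c['z_map']>0)&(W[...,2]>.01)&(W[...,2]<.07)&(W[...,0]>.44)&(W[...,0]<.6)&(W[...,1]<.1)
    q=W[m];print('red',len(q),np.median(q,0).round(4),np.percentile(q,[3,97],axis=0).round(4))
    v,u=np.where(m);print('px',u.min(),u.max(),v.min(),v.max()); return q
E
python3 - <<'E'
from h import *
plan([.4517,.0904,.0225],np.radians(7.5))
o=robot.get_obs();c=snap('wrist','w6.png');head(o,c);q=red(o,c)
c=snap('side','s6.png')
E
```

```text
now [0.45   0.1188 0.04  ] yaw 7.48 tilt [-4.9e-03 -6.0e-04 -1.0e+00] t 9.4667 grip 0.01558579576859964 F [ 0.16  0.01 -1.81]
shift cm [-0.2   2.84  1.75] rot [-0.0006  0.0049 -0.0003] rows 0.8
yelL 1051 med [ 0.0481 -0.0246 -0.0206] lo [ 0.0356 -0.0296 -0.023 ] hi [ 0.0585 -0.02   -0.0127]
yelR 1058 med [ 0.0482  0.0237 -0.0206] lo [ 0.0356  0.0189 -0.0228] hi [ 0.0588  0.0288 -0.0121]
steel 4864 med [ 0.0454  0.0013 -0.0224] lo [ 0.027  -0.019  -0.0882] hi [ 0.0583  0.0573 -0.0164]
wood 1713 med [ 0.02   -0.0005 -0.0197] lo [ 0.0058 -0.0078 -0.0211] hi [ 0.0331  0.0068 -0.0169]
red 2006 [0.5059 0.0419 0.0462] [[0.4923 0.0327 0.0198]
 [0.5192 0.0446 0.0508]]
px 447 564 132 199
```

View pics/w6.png

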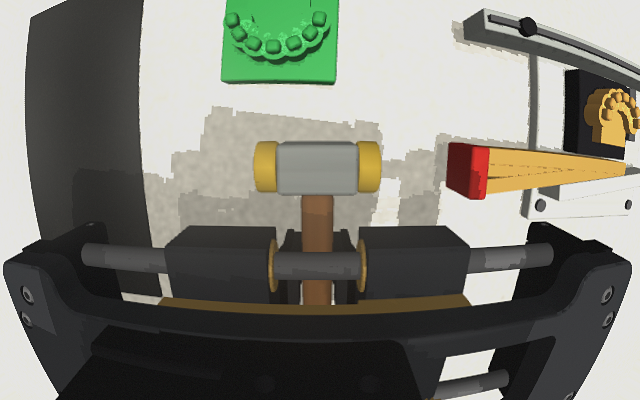

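View pics/s6.png

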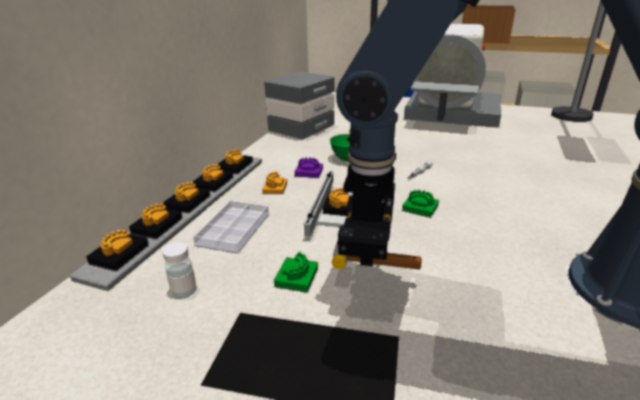

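>>> send_rows:
  deltas:
    - {"tx": 0,"ty": 0,"tz": 0.8,"rx": 0,"ry": 0.003,"rz": 0}
    - {"tx": 0,"ty": 0.4,"tz": 1.5,"rx": 0,"ry": 0.005,"rz": 0}
    - {"tx": -0.1,"ty": 1.5,"tz": 1.75,"rx": 0,"ry": 0.005,"rz": 0}
    - {"tx": -0.15,"ty": 2.6,"tz": 1.75,"rx": 0,"ry": 0.005,"rz": 0}
    - {"tx": -0.2,"ty": 3.2,"tz": 1.75,"rx": 0,"ry": 0.005,"rz": 0}

```text
time: 9.98
position: [0.4541, 0.0854, 0.0239]
tool_rot: [0.998, 0.065, 0.003, -0.0]
ft_force: [0.7, 0.1, -2.7]
grip_width: 0.0155
```

>>> send_rows:
  deltas:
    - {"tx": 0,"ty": 0,"tz": 0,"rx": 0,"ry": 0,"rz": 0}
    - {"tx": 0,"ty": 0,"tz": 0,"rx": 0,"ry": 0,"rz": 0}
    - {"tx": 0,"ty": 0,"tz": 0,"rx": 0,"ry": 0,"rz": 0}

```text
time: 10.23
position: [0.454, 0.0867, 0.0242]
tool_rot: [0.998, 0.065, 0.003, -0.0]
ft_force: [0.2, -0.0, -1.9]
grip_width: 0.0156
```

```bash
python3 - <<'E'
from h import *
plan([.4552,.0661,.0225],np.radians(7.5))
o=robot.get_obs();c=snap('wrist','w7.png');head(o,c);q=red(o,c)
R=Ro.from_quat(o['tool_rot']).as_matrix();t=(q-o['position'])@R
f=t[(q[:,2]<.046)];print(len(f),np.median(f,0),np.percentile(f,[3,50,97],axis=0))
k=np.linalg.lstsq(np.c_[f[:,0],f[:,2],np.ones(len(f))],f[:,1],rcond=None)[0];print('face y=ax+bz+c',k)
E
```

```text
now [0.454  0.0867 0.0242] yaw 7.45 tilt [ 0.0053 -0.     -1.    ] t 10.2333 grip 0.015628355324730177 F [ 0.23 -0.01 -1.9 ]
shift cm [-0.14  2.06  0.17] rot [-0.     -0.0053 -0.0009] rows 0.5
yelL 1048 med [ 0.0481 -0.0246 -0.0206] lo [ 0.0355 -0.0296 -0.0229] hi [ 0.0585 -0.0199 -0.0129]
yelR 1070 med [ 0.0481  0.0237 -0.0206] lo [ 0.0357  0.019  -0.0228] hi [ 0.0587  0.0287 -0.0122]
steel 4690 med [ 0.0454  0.0009 -0.0224] lo [ 0.0269 -0.0191 -0.0883] hi [ 0.0578  0.0573 -0.0205]
wood 3988 med [ 0.0346  0.05   -0.02  ] lo [ 0.0066 -0.0073 -0.0263] hi [0.059  0.0592 0.0047]
red 1855 [0.5088 0.0401 0.0494] [[0.4928 0.0322 0.0226]
 [0.5195 0.0444 0.0509]]
px 406 448 142 204
459 [ 0.05271086  0.05019949 -0.01083322] [[ 0.0411665   0.04962854 -0.0208997 ]
 [ 0.05271086  0.05019949 -0.01083322]
 [ 0.05935411  0.05157334  0.00623133]]
face y=ax+bz+c [ 0.02232622 -0.00208579  0.049082  ]
```

View pics/w7.png

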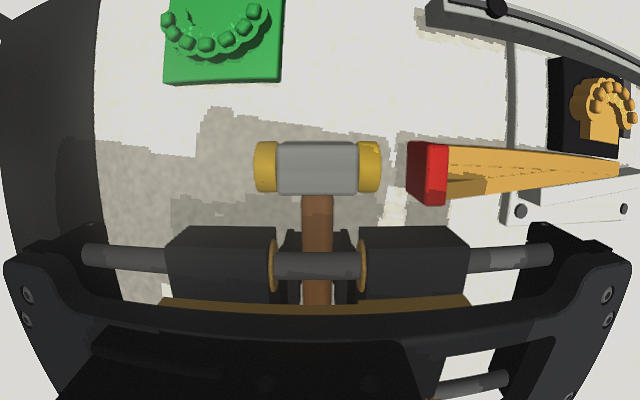

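>>> send_rows:
  deltas:
    - {"tx": -0.05,"ty": 0.6,"tz": 0.1,"rx": 0,"ry": -0.004,"rz": 0}
    - {"tx": -0.1,"ty": 1.2,"tz": 0.15,"rx": 0,"ry": -0.004,"rz": 0}
    - {"tx": -0.15,"ty": 1.6,"tz": 0.15,"rx": 0,"ry": -0.004,"rz": 0}
    - {"tx": -0.14,"ty": 1.8,"tz": 0.15,"rx": 0,"ry": -0.004,"rz": 0}
    - {"tx": -0.14,"ty": 1.98,"tz": 0.15,"rx": 0,"ry": -0.004,"rz": 0}

```text
time: 10.7
position: [0.4551, 0.0667, 0.0225]
tool_rot: [0.998, 0.065, 0.0, -0.0]
ft_force: [0.5, 0.9, -2.2]
grip_width: 0.0157
```

>>> send_rows:
  deltas:
    - {"tx": 0.02,"ty": 0.15,"tz": 0,"rx": 0,"ry": 0,"rz": 0}
    - {"tx": 0.04,"ty": 0.3,"tz": 0,"rx": 0,"ry": 0,"rz": 0}
    - {"tx": 0.06,"ty": 0.45,"tz": 0,"rx": 0,"ry": 0,"rz": 0}
    - {"tx": 0.07,"ty": 0.6,"tz": 0,"rx": 0,"ry": 0,"rz": 0}

```text
time: 11.03
position: [0.4562, 0.0616, 0.0226]
tool_rot: [0.998, 0.066, 0.0, -0.0]
ft_force: [-0.5, 2.8, -1.6]
grip_width: 0.0152
```

```bash
python3 - <<'E'
from h import *
plan([.4552,.0661,.0225],np.radians(7.5))
o=robot.get_obs();c=snap('wrist','w8.png');head(o,c);q=red(o,c)
E
```

```text
now [0.4562 0.0616 0.0226] yaw 7.52 tilt [ 5.e-04 -4.e-04 -1.e+00] t 11.0333 grip 0.0152429722551863 F [-0.51  2.83 -1.59]
shift cm [-0.04 -0.46  0.01] rot [-0.0004 -0.0005  0.0004] rows 0.1
yelL 1019 med [ 0.0478 -0.0249 -0.0208] lo [ 0.0357 -0.0298 -0.0229] hi [ 0.0582 -0.0202 -0.0135]
yelR 1075 med [ 0.0483  0.0235 -0.0206] lo [ 0.0356  0.0186 -0.023 ] hi [ 0.0588  0.0286 -0.0117]
steel 4712 med [ 0.0454  0.0005 -0.0224] lo [ 0.027  -0.0194 -0.0881] hi [ 0.0581  0.057  -0.0203]
wood 3623 med [ 0.0338  0.0292 -0.021 ] lo [ 0.0065 -0.0074 -0.0284] hi [ 0.0606  0.0404 -0.0157]
red 1544 [0.5079 0.0335 0.0498] [[0.4937 0.0274 0.0479]
 [0.5209 0.0392 0.051 ]]
px 373 408 137 202
```

View pics/w8.png

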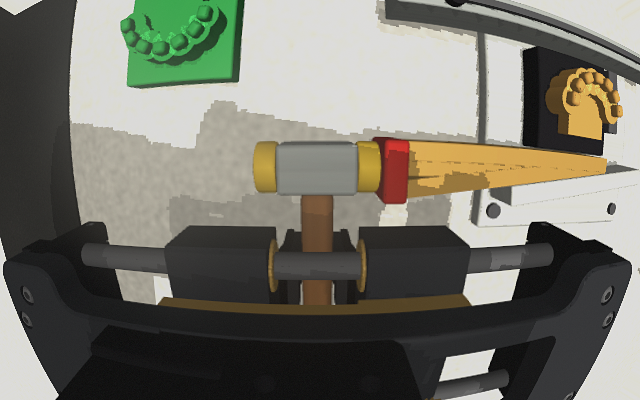

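>>> send_rows:
  deltas:
    - {"tx": 0,"ty": -0.6,"tz": 0,"rx": 0,"ry": 0,"rz": 0}
    - {"tx": 0,"ty": -1.3,"tz": 0,"rx": 0,"ry": 0,"rz": 0}
    - {"tx": 0,"ty": -1.3,"tz": 0,"rx": 0,"ry": 0,"rz": 0}
    - {"tx": 0,"ty": -0.7,"tz": 0,"rx": 0,"ry": 0,"rz": 0}
    - {"tx": 0,"ty": -0.2,"tz": 0,"rx": 0,"ry": 0,"rz": 0}

```text
time: 11.5
position: [0.4564, 0.0632, 0.0226]
tool_rot: [0.998, 0.066, 0.001, 0.0]
ft_force: [0.0, 0.3, -2.1]
grip_width: 0.0157
```

>>> send_rows:
  deltas:
    - {"tx": 0.02,"ty": 0.15,"tz": 0,"rx": 0,"ry": 0,"rz": 0}
    - {"tx": 0.03,"ty": 0.3,"tz": 0,"rx": 0,"ry": 0,"rz": 0}
    - {"tx": 0.05,"ty": 0.45,"tz": 0,"rx": 0,"ry": 0,"rz": 0}
    - {"tx": 0.07,"ty": 0.6,"tz": 0,"rx": 0,"ry": 0,"rz": 0}
    - {"tx": 0.09,"ty": 0.75,"tz": 0,"rx": 0,"ry": 0,"rz": 0}

```text
time: 11.92
position: [0.4583, 0.0559, 0.0226]
tool_rot: [0.998, 0.065, 0.001, -0.0]
ft_force: [1.2, 4.0, -1.3]
grip_width: 0.0154
```

>>> send_rows:
  deltas:
    - {"tx": 0,"ty": -0.6,"tz": 0,"rx": 0,"ry": 0,"rz": 0}
    - {"tx": 0,"ty": -1.3,"tz": 0,"rx": 0,"ry": 0,"rz": 0}
    - {"tx": 0,"ty": -1.3,"tz": 0,"rx": 0,"ry": 0,"rz": 0}
    - {"tx": 0,"ty": -0.7,"tz": 0,"rx": 0,"ry": 0,"rz": 0}
    - {"tx": 0,"ty": -0.15,"tz": 0,"rx": 0,"ry": 0,"rz": 0}

```text
time: 12.33
position: [0.4579, 0.0574, 0.0226]
tool_rot: [0.998, 0.066, 0.0, 0.0]
ft_force: [0.9, -0.2, -1.3]
grip_width: 0.0155
```

>>> send_rows:
  deltas:
    - {"tx": 0.02,"ty": 0.12,"tz": 0,"rx": 0,"ry": 0,"rz": 0}
    - {"tx": 0.03,"ty": 0.24,"tz": 0,"rx": 0,"ry": 0,"rz": 0}
    - {"tx": 0.05,"ty": 0.36,"tz": 0,"rx": 0,"ry": 0,"rz": 0}
    - {"tx": 0.06,"ty": 0.48,"tz": 0,"rx": 0,"ry": 0,"rz": 0}
    - {"tx": 0.07,"ty": 0.6,"tz": 0,"rx": 0,"ry": 0,"rz": 0}

```text
time: 12.75
position: [0.4594, 0.0517, 0.0225]
tool_rot: [0.998, 0.065, 0.0, -0.0]
ft_force: [0.4, 5.3, -1.6]
grip_width: 0.0161
```

```bash
python3 - <<'E'
from h import *
plan([.4552,.0661,.0225],np.radians(7.5))
o=robot.get_obs();c=snap('wrist','w9.png');head(o,c);q=red(o,c)
E
```

```text
now [0.4594 0.0517 0.0225] yaw 7.51 tilt [ 1.e-03 -2.e-04 -1.e+00] t 12.75 grip 0.016057706935660616 F [ 0.41  5.3  -1.56]
shift cm [-0.23 -1.48  0.  ] rot [-0.0002 -0.001   0.0001] rows 0.4
yelL 1023 med [ 0.0479 -0.0249 -0.0207] lo [ 0.0357 -0.0299 -0.023 ] hi [ 0.0581 -0.0203 -0.0138]
yelR 1083 med [ 0.0484  0.0234 -0.0205] lo [ 0.0356  0.0186 -0.0229] hi [ 0.0589  0.0284 -0.0117]
steel 4801 med [ 0.0454  0.0005 -0.0224] lo [ 0.0268 -0.0251 -0.0882] hi [ 0.0582  0.0571 -0.0168]
wood 3613 med [ 0.0334  0.0291 -0.0209] lo [ 0.0065 -0.0074 -0.0284] hi [ 0.0601  0.0405 -0.016 ]
red 1540 [0.5106 0.0236 0.0498] [[0.4965 0.0176 0.0477]
 [0.5235 0.0293 0.0511]]
px 373 408 138 203
```

View pics/w9.png

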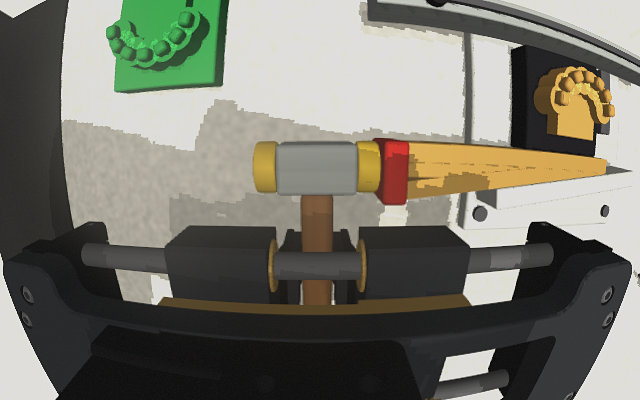

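>>> send_rows:
  deltas:
    - {"tx": 0,"ty": -0.6,"tz": 0,"rx": 0,"ry": 0,"rz": 0}
    - {"tx": 0,"ty": -1.3,"tz": 0,"rx": 0,"ry": 0,"rz": 0}
    - {"tx": 0,"ty": -1.3,"tz": 0,"rx": 0,"ry": 0,"rz": 0}
    - {"tx": 0,"ty": -0.7,"tz": 0,"rx": 0,"ry": 0,"rz": 0}
    - {"tx": 0,"ty": -0.15,"tz": 0,"rx": 0,"ry": 0,"rz": 0}

```text
time: 13.22
position: [0.4593, 0.0529, 0.0225]
tool_rot: [0.998, 0.066, 0.001, 0.0]
ft_force: [-0.2, -0.3, -1.4]
grip_width: 0.0156
```

>>> send_rows:
  deltas:
    - {"tx": 0.02,"ty": 0.12,"tz": 0,"rx": 0,"ry": 0,"rz": 0}
    - {"tx": 0.03,"ty": 0.24,"tz": 0,"rx": 0,"ry": 0,"rz": 0}
    - {"tx": 0.05,"ty": 0.36,"tz": 0,"rx": 0,"ry": 0,"rz": 0}
    - {"tx": 0.06,"ty": 0.48,"tz": 0,"rx": 0,"ry": 0,"rz": 0}
    - {"tx": 0.07,"ty": 0.6,"tz": 0,"rx": 0,"ry": 0,"rz": 0}

```text
time: 13.63
position: [0.4607, 0.0473, 0.0226]
tool_rot: [0.998, 0.065, 0.001, -0.0]
ft_force: [0.1, 4.2, -2.3]
grip_width: 0.0157
```

>>> send_rows:
  deltas:
    - {"tx": 0.02,"ty": 0.12,"tz": 0,"rx": 0,"ry": 0,"rz": 0}
    - {"tx": 0.03,"ty": 0.24,"tz": 0,"rx": 0,"ry": 0,"rz": 0}
    - {"tx": 0.05,"ty": 0.36,"tz": 0,"rx": 0,"ry": 0,"rz": 0}
    - {"tx": 0.06,"ty": 0.48,"tz": 0,"rx": 0,"ry": 0,"rz": 0}
    - {"tx": 0.07,"ty": 0.6,"tz": 0,"rx": 0,"ry": 0,"rz": 0}

```text
time: 14.05
position: [0.4622, 0.0413, 0.0226]
tool_rot: [0.998, 0.065, 0.001, -0.0]
ft_force: [-0.3, 3.9, -1.2]
grip_width: 0.0156
```

>>> send_rows:
  deltas:
    - {"tx": 0,"ty": -0.6,"tz": 0,"rx": 0,"ry": 0,"rz": 0}
    - {"tx": 0,"ty": -1.3,"tz": 0,"rx": 0,"ry": 0,"rz": 0}
    - {"tx": 0,"ty": -1.3,"tz": 0,"rx": 0,"ry": 0,"rz": 0}
    - {"tx": 0,"ty": -0.7,"tz": 0,"rx": 0,"ry": 0,"rz": 0}
    - {"tx": 0,"ty": -0.15,"tz": 0,"rx": 0,"ry": 0,"rz": 0}

```text
time: 14.47
position: [0.462, 0.0427, 0.0225]
tool_rot: [0.998, 0.066, 0.001, 0.0]
ft_force: [0.2, -0.1, -1.1]
grip_width: 0.0154
```

>>> send_rows:
  deltas:
    - {"tx": 0.02,"ty": 0.12,"tz": 0,"rx": 0,"ry": 0,"rz": 0}
    - {"tx": 0.03,"ty": 0.24,"tz": 0,"rx": 0,"ry": 0,"rz": 0}
    - {"tx": 0.05,"ty": 0.36,"tz": 0,"rx": 0,"ry": 0,"rz": 0}
    - {"tx": 0.06,"ty": 0.48,"tz": 0,"rx": 0,"ry": 0,"rz": 0}
    - {"tx": 0.07,"ty": 0.6,"tz": 0,"rx": 0,"ry": 0,"rz": 0}

```text
time: 14.88
position: [0.4634, 0.0371, 0.0226]
tool_rot: [0.998, 0.065, 0.001, -0.0]
ft_force: [0.8, 4.1, -1.1]
grip_width: 0.0154
```

```bash
python3 - <<'E'
from h import *
plan([.4552,.0661,.0225],np.radians(7.5))
o=robot.get_obs();c=snap('wrist','w10.png');head(o,c);q=red(o,c)
E
```

```text
now [0.4634 0.0371 0.0226] yaw 7.5 tilt [ 1.e-03 -2.e-04 -1.e+00] t 14.8833 grip 0.015426340903728877 F [ 0.8   4.07 -1.08]
shift cm [-0.44 -2.99  0.01] rot [-0.0002 -0.001   0.    ] rows 0.7
yelL 1024 med [ 0.0479 -0.025  -0.0206] lo [ 0.0357 -0.0299 -0.0229] hi [ 0.0581 -0.0203 -0.0136]
yelR 1109 med [ 0.0487  0.0235 -0.0205] lo [ 0.0356  0.0186 -0.023 ] hi [ 0.0589  0.0437 -0.0118]
steel 4802 med [ 0.0455  0.     -0.0224] lo [ 0.0263 -0.0277 -0.0881] hi [ 0.0582  0.0575 -0.0157]
wood 3596 med [ 0.0333  0.0291 -0.0209] lo [ 0.0064 -0.0074 -0.0283] hi [ 0.0598  0.0404 -0.0159]
red 1532 [0.5143 0.0088 0.0498] [[0.5    0.0029 0.0475]
 [0.5272 0.0147 0.051 ]]
px 374 408 139 204
```

View pics/w10.png

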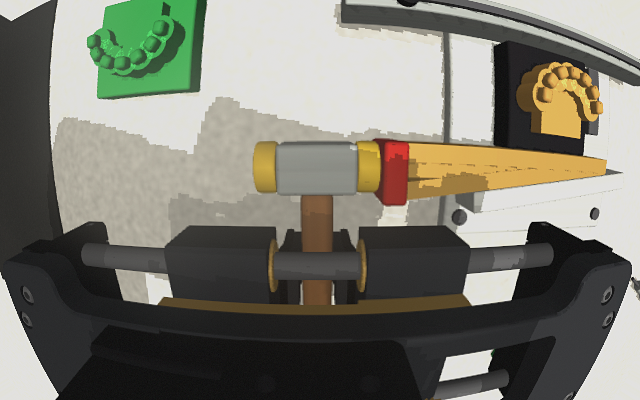

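>>> send_rows:
  deltas:
    - {"tx": 0,"ty": -0.6,"tz": 0,"rx": 0,"ry": 0,"rz": 0}
    - {"tx": 0,"ty": -1.3,"tz": 0,"rx": 0,"ry": 0,"rz": 0}
    - {"tx": 0,"ty": -1.3,"tz": 0,"rx": 0,"ry": 0,"rz": 0}
    - {"tx": 0,"ty": -0.7,"tz": 0,"rx": 0,"ry": 0,"rz": 0}
    - {"tx": 0,"ty": -0.1,"tz": 0,"rx": 0,"ry": 0,"rz": 0}

```text
time: 15.35
position: [0.4633, 0.0379, 0.0226]
tool_rot: [0.998, 0.066, 0.001, 0.0]
ft_force: [0.2, 0.6, -2.7]
grip_width: 0.0155
```

>>> send_rows:
  deltas:
    - {"tx": 0.01,"ty": 0.1,"tz": 0,"rx": 0,"ry": 0,"rz": 0}
    - {"tx": 0.02,"ty": 0.2,"tz": 0,"rx": 0,"ry": 0,"rz": 0}
    - {"tx": 0.04,"ty": 0.3,"tz": 0,"rx": 0,"ry": 0,"rz": 0}
    - {"tx": 0.05,"ty": 0.4,"tz": 0,"rx": 0,"ry": 0,"rz": 0}
    - {"tx": 0.06,"ty": 0.5,"tz": 0,"rx": 0,"ry": 0,"rz": 0}

```text
time: 15.77
position: [0.4644, 0.0332, 0.0225]
tool_rot: [0.998, 0.065, 0.0, -0.0]
ft_force: [-0.2, 3.2, -1.0]
grip_width: 0.0154
```

>>> send_rows:
  deltas:
    - {"tx": 0.01,"ty": 0.1,"tz": 0,"rx": 0,"ry": 0,"rz": 0}
    - {"tx": 0.02,"ty": 0.2,"tz": 0,"rx": 0,"ry": 0,"rz": 0}
    - {"tx": 0.04,"ty": 0.3,"tz": 0,"rx": 0,"ry": 0,"rz": 0}
    - {"tx": 0.05,"ty": 0.4,"tz": 0,"rx": 0,"ry": 0,"rz": 0}
    - {"tx": 0.06,"ty": 0.5,"tz": 0,"rx": 0,"ry": 0,"rz": 0}

```text
time: 16.18
position: [0.4657, 0.0282, 0.0225]
tool_rot: [0.998, 0.065, 0.0, -0.0]
ft_force: [-0.0, 4.7, -2.1]
grip_width: 0.0153
```

>>> send_rows:
  deltas:
    - {"tx": 0.01,"ty": 0.1,"tz": 0,"rx": 0,"ry": 0,"rz": 0}
    - {"tx": 0.02,"ty": 0.2,"tz": 0,"rx": 0,"ry": 0,"rz": 0}
    - {"tx": 0.04,"ty": 0.3,"tz": 0,"rx": 0,"ry": 0,"rz": 0}
    - {"tx": 0.05,"ty": 0.4,"tz": 0,"rx": 0,"ry": 0,"rz": 0}

```text
time: 16.52
position: [0.4667, 0.0242, 0.0225]
tool_rot: [0.998, 0.065, 0.0, -0.0]
ft_force: [0.6, 4.8, -1.3]
grip_width: 0.0154
```

>>> send_rows:
  deltas:
    - {"tx": 0,"ty": -0.6,"tz": 0,"rx": 0,"ry": 0,"rz": 0}
    - {"tx": 0,"ty": -1.3,"tz": 0,"rx": 0,"ry": 0,"rz": 0}
    - {"tx": 0,"ty": -1.3,"tz": 0,"rx": 0,"ry": 0,"rz": 0}
    - {"tx": 0,"ty": -0.7,"tz": 0,"rx": 0,"ry": 0,"rz": 0}
    - {"tx": 0,"ty": -0.1,"tz": 0,"rx": 0,"ry": 0,"rz": 0}

```text
time: 16.93
position: [0.4669, 0.0251, 0.0226]
tool_rot: [0.998, 0.066, 0.001, 0.0]
ft_force: [0.3, 0.8, -2.4]
grip_width: 0.016
```

>>> send_rows:
  deltas:
    - {"tx": 0.01,"ty": 0.1,"tz": 0,"rx": 0,"ry": 0,"rz": 0}
    - {"tx": 0.02,"ty": 0.2,"tz": 0,"rx": 0,"ry": 0,"rz": 0}
    - {"tx": 0.04,"ty": 0.3,"tz": 0,"rx": 0,"ry": 0,"rz": 0}
    - {"tx": 0.05,"ty": 0.4,"tz": 0,"rx": 0,"ry": 0,"rz": 0}

```text
time: 17.27
position: [0.4677, 0.0215, 0.0226]
tool_rot: [0.998, 0.065, 0.0, -0.0]
ft_force: [0.4, 5.2, -0.8]
grip_width: 0.0153
```

```bash
python3 - <<'E'
from h import *
plan([.4552,.0661,.0225],np.radians(7.5))
o=robot.get_obs();c=snap('wrist','w11.png');head(o,c);q=red(o,c);snap('top','t11.png')
a=cv2.imread('pics/t11.png');cv2.imwrite('pics/t11c.png',cv2.resize(a[160:280,240:410],None,fx=4,fy=4,interpolation=cv2.INTER_CUBIC))
E
```

```text
now [0.4677 0.0215 0.0226] yaw 7.49 tilt [ 9.e-04 -3.e-04 -1.e+00] t 17.2667 grip 0.015298895096797003 F [ 0.39  5.19 -0.85]
shift cm [-0.65 -4.59  0.01] rot [-0.0003 -0.0009 -0.0002] rows 1.1
yelL 1025 med [ 0.0479 -0.025  -0.0207] lo [ 0.0357 -0.0299 -0.023 ] hi [ 0.0581 -0.0203 -0.0137]
yelR 1221 med [ 0.0496  0.024  -0.0202] lo [ 0.0357  0.0187 -0.0228] hi [ 0.0588  0.0569 -0.0118]
steel 4803 med [ 0.0456 -0.     -0.0224] lo [ 0.026  -0.0307 -0.0883] hi [ 0.0583  0.0571 -0.0153]
wood 3602 med [ 0.0331  0.0291 -0.0209] lo [ 0.0065 -0.0074 -0.0283] hi [ 0.0596  0.0403 -0.0161]
red 1530 [ 0.5184 -0.0067  0.0498] [[ 0.5042 -0.0127  0.0473]
 [ 0.5312 -0.001   0.051 ]]
px 375 408 139 204
```

View pics/w11.png

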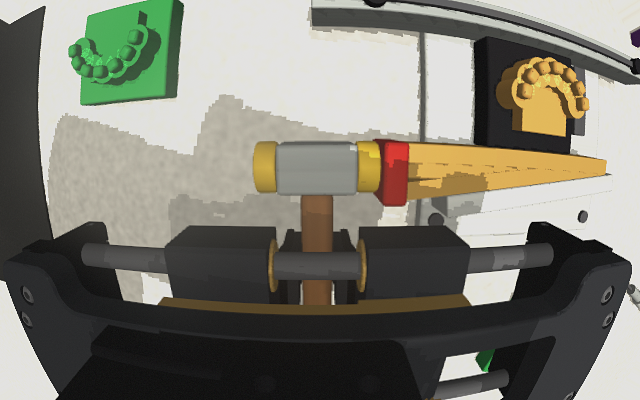

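View pics/t11c.png

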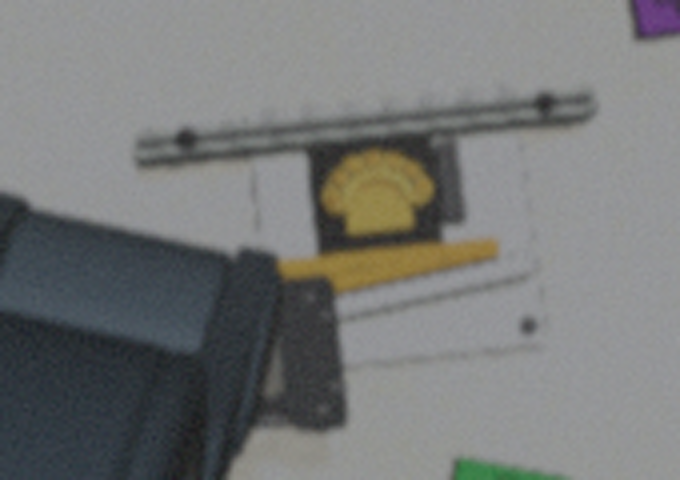

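>>> send_rows:
  deltas:
    - {"tx": 0.01,"ty": 0.08,"tz": 0,"rx": 0,"ry": 0,"rz": 0}
    - {"tx": 0.02,"ty": 0.16,"tz": 0,"rx": 0,"ry": 0,"rz": 0}
    - {"tx": 0.03,"ty": 0.24,"tz": 0,"rx": 0,"ry": 0,"rz": 0}
    - {"tx": 0.04,"ty": 0.32,"tz": 0,"rx": 0,"ry": 0,"rz": 0}

```text
time: 17.7
position: [0.4685, 0.0183, 0.0226]
tool_rot: [0.998, 0.065, 0.0, -0.0]
ft_force: [0.4, 4.1, -0.8]
grip_width: 0.0157
```

>>> send_rows:
  deltas:
    - {"tx": 0.01,"ty": 0.08,"tz": 0,"rx": 0,"ry": 0,"rz": 0}
    - {"tx": 0.02,"ty": 0.16,"tz": 0,"rx": 0,"ry": 0,"rz": 0}
    - {"tx": 0.03,"ty": 0.24,"tz": 0,"rx": 0,"ry": 0,"rz": 0}
    - {"tx": 0.04,"ty": 0.32,"tz": 0,"rx": 0,"ry": 0,"rz": 0}

```text
time: 18.03
position: [0.4694, 0.0151, 0.0226]
tool_rot: [0.998, 0.065, 0.0, -0.0]
ft_force: [0.2, 4.4, -1.2]
grip_width: 0.0156
```

>>> send_rows:
  deltas:
    - {"tx": 0,"ty": -0.6,"tz": 0,"rx": 0,"ry": 0,"rz": 0}
    - {"tx": 0,"ty": -1.3,"tz": 0,"rx": 0,"ry": 0,"rz": 0}
    - {"tx": 0,"ty": -1.3,"tz": 0,"rx": 0,"ry": 0,"rz": 0}
    - {"tx": 0,"ty": -0.7,"tz": 0,"rx": 0,"ry": 0,"rz": 0}
    - {"tx": 0,"ty": -0.1,"tz": 0,"rx": 0,"ry": 0,"rz": 0}

```text
time: 18.45
position: [0.4693, 0.016, 0.0226]
tool_rot: [0.998, 0.066, 0.001, 0.0]
ft_force: [0.3, 0.3, -1.5]
grip_width: 0.0155
```

>>> send_rows:
  deltas:
    - {"tx": 0.01,"ty": 0.08,"tz": 0,"rx": 0,"ry": 0,"rz": 0}
    - {"tx": 0.02,"ty": 0.16,"tz": 0,"rx": 0,"ry": 0,"rz": 0}
    - {"tx": 0.03,"ty": 0.24,"tz": 0,"rx": 0,"ry": 0,"rz": 0}
    - {"tx": 0.04,"ty": 0.32,"tz": 0,"rx": 0,"ry": 0,"rz": 0}
    - {"tx": 0.05,"ty": 0.4,"tz": 0,"rx": 0,"ry": 0,"rz": 0}

```text
time: 18.87
position: [0.4693, 0.0136, 0.0226]
tool_rot: [0.998, 0.065, -0.0, -0.001]
ft_force: [0.7, 13.2, -1.1]
grip_width: 0.0153
```

>>> send_rows:
  deltas:
    - {"tx": 0.0,"ty": 0.04,"tz": 0,"rx": 0,"ry": 0,"rz": 0}
    - {"tx": 0.0,"ty": 0.07,"tz": 0,"rx": 0,"ry": 0,"rz": 0}

```text
time: 19.03
position: [0.4692, 0.0135, 0.0226]
tool_rot: [0.998, 0.066, -0.0, -0.001]
ft_force: [2.0, 14.2, 0.3]
grip_width: 0.0156
```

>>> send_rows:
  deltas:
    - {"tx": 0.0,"ty": 0.04,"tz": 0,"rx": 0,"ry": 0,"rz": 0}
    - {"tx": 0.0,"ty": 0.08,"tz": 0,"rx": 0,"ry": 0,"rz": 0}
    - {"tx": 0.0,"ty": 0.08,"tz": 0,"rx": 0,"ry": 0,"rz": 0}

```text
time: 19.28
position: [0.4692, 0.0132, 0.0225]
tool_rot: [0.998, 0.066, -0.001, -0.001]
ft_force: [0.6, 16.1, -0.0]
grip_width: 0.0158
```

>>> send_rows:
  deltas:
    - {"tx": 0,"ty": -0.6,"tz": 0,"rx": 0,"ry": 0,"rz": 0}
    - {"tx": 0,"ty": -1.4,"tz": 0,"rx": 0,"ry": 0,"rz": 0}
    - {"tx": 0,"ty": -1.7,"tz": 0,"rx": 0,"ry": 0,"rz": 0}
    - {"tx": 0,"ty": -1.7,"tz": 0,"rx": 0,"ry": 0,"rz": 0}
    - {"tx": 0,"ty": -1.7,"tz": 0,"rx": 0,"ry": 0,"rz": 0}

```text
time: 19.7
position: [0.4683, 0.0275, 0.0225]
tool_rot: [0.998, 0.066, 0.001, 0.0]
ft_force: [0.1, -0.1, -2.7]
grip_width: 0.0156
```

```bash
python3 - <<'E'
from h import *
plan([.4552,.0661,.0225],np.radians(7.5))
o=robot.get_obs();c=snap('wrist','w12.png');head(o,c);q=red(o,c)
R=Ro.from_quat(o['tool_rot']).as_matrix();t=(q-o['position'])@R
f=t[(q[:,2]<.046)];print(len(f),np.median(f,0))
E
```

```text
now [0.4683 0.0275 0.0225] yaw 7.51 tilt [ 1.2e-03  2.0e-04 -1.0e+00] t 19.7 grip 0.01563885942495426 F [ 0.12 -0.14 -2.68]
shift cm [-0.8 -4.   0. ] rot [ 0.0002 -0.0012  0.0002] rows 1.0
yelL 1049 med [ 0.0482 -0.0246 -0.0206] lo [ 0.0356 -0.0297 -0.023 ] hi [ 0.0585 -0.02   -0.0129]
yelR 1084 med [ 0.048   0.0237 -0.0205] lo [ 0.0357  0.019  -0.023 ] hi [ 0.0587  0.0291 -0.012 ]
steel 4738 med [ 0.0458  0.0004 -0.0224] lo [ 0.026  -0.02   -0.0882] hi [ 0.0582  0.0573 -0.0161]
wood 4174 med [ 0.0354  0.0427 -0.0202] lo [ 0.0067 -0.0073 -0.0282] hi [0.059  0.0536 0.0012]
red 1779 [ 0.5219 -0.0127  0.0496] [[ 0.5058 -0.0201  0.0276]
 [ 0.533  -0.0074  0.051 ]]
px 395 435 141 206
302 [ 0.05510609  0.04280342 -0.01456289]
```

View pics/w12.png

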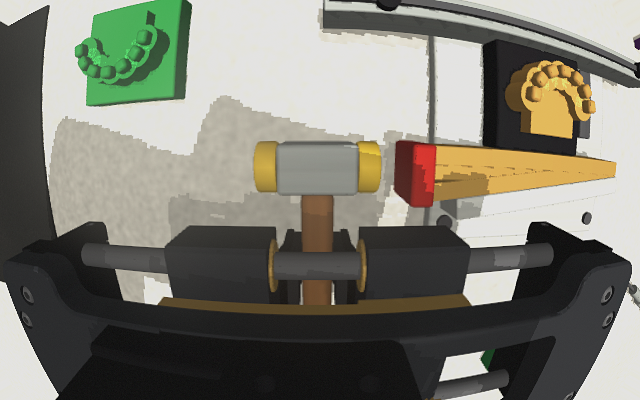

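>>> send_rows:
  deltas:
    - {"tx": 0,"ty": 0.5,"tz": 0,"rx": 0,"ry": 0,"rz": 0}
    - {"tx": 0,"ty": 0.95,"tz": 0,"rx": 0,"ry": 0,"rz": 0}
    - {"tx": 0,"ty": 1.2,"tz": 0,"rx": 0,"ry": 0,"rz": 0}
    - {"tx": 0,"ty": 1.45,"tz": 0,"rx": 0,"ry": 0,"rz": 0}
    - {"tx": 0,"ty": 1.65,"tz": 0,"rx": 0,"ry": 0,"rz": 0}

```text
time: 20.17
position: [0.4695, 0.0129, 0.0225]
tool_rot: [0.998, 0.065, -0.0, -0.002]
ft_force: [1.7, 19.6, 0.3]
grip_width: 0.0158
```

>>> send_rows:
  deltas:
    - {"tx": 0,"ty": 0.08,"tz": 0,"rx": 0,"ry": 0,"rz": 0}

```text
time: 20.25
position: [0.4695, 0.0128, 0.0226]
tool_rot: [0.998, 0.066, -0.0, -0.002]
ft_force: [2.3, 19.6, 0.4]
grip_width: 0.0153
```

>>> send_rows:
  deltas:
    - {"tx": 0,"ty": 0.06,"tz": 0,"rx": 0,"ry": 0,"rz": 0}

```text
time: 20.33
position: [0.4695, 0.0126, 0.0226]
tool_rot: [0.998, 0.066, -0.0, -0.002]
ft_force: [2.5, 21.8, 1.5]
grip_width: 0.0154
```

>>> send_rows:
  deltas:
    - {"tx": 0,"ty": -0.6,"tz": 0,"rx": 0,"ry": 0,"rz": 0}
    - {"tx": 0,"ty": -1.4,"tz": 0,"rx": 0,"ry": 0,"rz": 0}
    - {"tx": 0,"ty": -1.8,"tz": 0,"rx": 0,"ry": 0,"rz": 0}
    - {"tx": 0,"ty": -1.8,"tz": 0,"rx": 0,"ry": 0,"rz": 0}
    - {"tx": 0,"ty": -1.8,"tz": 0,"rx": 0,"ry": 0,"rz": 0}

```text
time: 20.75
position: [0.4682, 0.0277, 0.0225]
tool_rot: [0.998, 0.066, 0.0, 0.0]
ft_force: [-0.3, -0.1, -2.1]
grip_width: 0.0158
```

```bash
python3 - <<'E'
from h import *
plan([.4552,.0661,.0225],np.radians(7.5))
o=robot.get_obs();c=snap('wrist','w13.png');head(o,c);q=red(o,c)
R=Ro.from_quat(o['tool_rot']).as_matrix();t=(q-o['position'])@R
f=t[(q[:,2]<.046)];print(len(f),np.median(f,0))
E
```

```text
now [0.4682 0.0277 0.0225] yaw 7.51 tilt [ 1.e-03  1.e-04 -1.e+00] t 20.75 grip 0.015805507130805353 F [-0.34 -0.06 -2.09]
shift cm [-0.78 -3.98  0.  ] rot [ 0.0001 -0.001   0.0002] rows 1.0
yelL 1050 med [ 0.0482 -0.0246 -0.0206] lo [ 0.0357 -0.0297 -0.0229] hi [ 0.0585 -0.0199 -0.0129]
yelR 1088 med [ 0.0479  0.0238 -0.0205] lo [ 0.0357  0.019  -0.0229] hi [ 0.0587  0.0365 -0.0121]
steel 4723 med [ 0.0458  0.0004 -0.0224] lo [ 0.0262 -0.0201 -0.0881] hi [ 0.0583  0.0572 -0.016 ]
wood 4182 med [ 0.0356  0.043  -0.0202] lo [ 0.0067 -0.0073 -0.0283] hi [0.0592 0.0538 0.0019]
red 1774 [ 0.522  -0.0129  0.0496] [[ 0.506  -0.0201  0.0277]
 [ 0.5331 -0.0076  0.051 ]]
px 395 436 141 206
308 [ 0.05527728  0.04317507 -0.01473657]
```

>>> send_rows:
  deltas:
    - {"tx": 0,"ty": 0.5,"tz": 0,"rx": 0,"ry": 0,"rz": 0}
    - {"tx": 0,"ty": 0.95,"tz": 0,"rx": 0,"ry": 0,"rz": 0}
    - {"tx": 0,"ty": 1.2,"tz": 0,"rx": 0,"ry": 0,"rz": 0}
    - {"tx": 0,"ty": 1.45,"tz": 0,"rx": 0,"ry": 0,"rz": 0}
    - {"tx": 0,"ty": 1.68,"tz": 0,"rx": 0,"ry": 0,"rz": 0}

```text
time: 21.22
position: [0.4695, 0.0127, 0.0225]
tool_rot: [0.998, 0.065, -0.0, -0.002]
ft_force: [1.4, 21.7, 0.8]
grip_width: 0.0151
```

>>> send_rows:
  deltas:
    - {"tx": 0,"ty": 0.08,"tz": 0,"rx": 0,"ry": 0,"rz": 0}

```text
time: 21.3
position: [0.4695, 0.0127, 0.0226]
tool_rot: [0.998, 0.066, -0.0, -0.002]
ft_force: [3.1, 20.3, 1.3]
grip_width: 0.0158
```

>>> send_rows:
  deltas:
    - {"tx": 0,"ty": -0.7,"tz": 0,"rx": 0,"ry": 0,"rz": 0}
    - {"tx": 0,"ty": -1.5,"tz": 0,"rx": 0,"ry": 0,"rz": 0}
    - {"tx": 0,"ty": -1.76,"tz": 0,"rx": 0,"ry": 0,"rz": 0}
    - {"tx": 0,"ty": -1.76,"tz": 0,"rx": 0,"ry": 0,"rz": 0}
    - {"tx": 0,"ty": -1.76,"tz": 0,"rx": 0,"ry": 0,"rz": 0}

```text
time: 21.72
position: [0.4682, 0.0276, 0.0225]
tool_rot: [0.998, 0.065, 0.001, 0.0]
ft_force: [1.1, 0.7, -1.3]
grip_width: 0.0155
```

```bash
python3 - <<'E'
from h import *
plan([.4552,.0661,.0225],np.radians(7.5))
o=robot.get_obs();c=snap('wrist','w14.png');head(o,c);q=red(o,c)
R=Ro.from_quat(o['tool_rot']).as_matrix();t=(q-o['position'])@R
f=t[(q[:,2]<.046)];print(len(f),np.median(f,0))
E
```

```text
now [0.4682 0.0276 0.0225] yaw 7.51 tilt [ 1.1e-03  2.0e-04 -1.0e+00] t 21.7167 grip 0.015504857578311937 F [ 1.09  0.74 -1.29]
shift cm [-0.79 -3.99  0.  ] rot [ 0.0002 -0.0011  0.0001] rows 1.0
yelL 1050 med [ 0.0483 -0.0247 -0.0206] lo [ 0.0356 -0.0297 -0.0229] hi [ 0.0585 -0.02   -0.0129]
yelR 1085 med [ 0.048   0.0238 -0.0205] lo [ 0.0357  0.019  -0.023 ] hi [ 0.0587  0.0292 -0.0123]
steel 4730 med [ 0.0458  0.0004 -0.0224] lo [ 0.0261 -0.0198 -0.0882] hi [ 0.0582  0.0571 -0.016 ]
wood 4170 med [ 0.0356  0.043  -0.0203] lo [ 0.0067 -0.0072 -0.0282] hi [0.0591 0.0538 0.0015]
red 1761 [ 0.5221 -0.0129  0.0496] [[ 0.506  -0.0201  0.0276]
 [ 0.5331 -0.0076  0.0509]]
px 395 436 141 206
300 [ 0.05535218  0.04312529 -0.01521966]
```

>>> send_rows:
  deltas:
    - {"tx": 0,"ty": -1,"tz": 0,"rx": 0,"ry": 0,"rz": 0}
    - {"tx": 0,"ty": -2,"tz": -1.5,"rx": 0,"ry": 0,"rz": 0}
    - {"tx": 0,"ty": -2.5,"tz": -4,"rx": 0,"ry": 0,"rz": 0}
    - {"tx": 0,"ty": -3,"tz": -6.5,"rx": 0,"ry": 0,"rz": 0}
    - {"tx": 0,"ty": -4,"tz": -8,"rx": 0,"ry": 0,"rz": 0}

```text
time: 22.18
position: [0.4636, 0.0675, 0.1043]
tool_rot: [0.998, 0.065, 0.002, 0.0]
ft_force: [0.6, 0.5, -1.7]
grip_width: 0.0152
```

>>> send_rows:
  deltas:
    - {"tx": 0.7,"ty": -3,"tz": 0,"rx": 0,"ry": 0,"rz": 0}
    - {"tx": 1.5,"ty": -7,"tz": 0,"rx": 0,"ry": 0,"rz": 0}
    - {"tx": 2.4,"ty": -11,"tz": 0,"rx": 0,"ry": 0,"rz": 0}
    - {"tx": 3.2,"ty": -15,"tz": 0,"rx": 0,"ry": 0,"rz": 0}
    - {"tx": 4,"ty": -18.5,"tz": 0,"rx": 0,"ry": 0,"rz": 0}

```text
time: 22.6
position: [0.4776, 0.2586, 0.1027]
tool_rot: [0.998, 0.065, 0.0, -0.0]
ft_force: [1.0, -0.8, -1.5]
grip_width: 0.0156
```

>>> send_rows:
  deltas:
    - {"tx": 0.6,"ty": -3,"tz": 0,"rx": 0,"ry": 0,"rz": 0}
    - {"tx": 1.4,"ty": -5.5,"tz": 0,"rx": 0,"ry": 0,"rz": 0}
    - {"tx": 1.7,"ty": -6.7,"tz": 1,"rx": 0,"ry": 0,"rz": 0}
    - {"tx": 1.7,"ty": -6.7,"tz": 3,"rx": 0,"ry": 0,"rz": 0}
    - {"tx": 1.7,"ty": -6.7,"tz": 4.5,"rx": 0,"ry": 0,"rz": 0}

```text
time: 23.02
position: [0.4857, 0.3253, 0.0562]
tool_rot: [0.998, 0.066, 0.0, 0.0]
ft_force: [-0.4, 0.0, -2.5]
grip_width: 0.0155
```

>>> send_rows:
  deltas:
    - {"tx": 0,"ty": 0,"tz": 0,"rx": 0,"ry": 0,"rz": 0}
    - {"tx": 0,"ty": 0,"tz": 0,"rx": 0,"ry": 0,"rz": 0}

```text
time: 23.18
position: [0.4851, 0.3237, 0.0562]
tool_rot: [0.998, 0.065, -0.001, 0.001]
ft_force: [1.0, -0.3, -0.9]
grip_width: 0.0155
```

```bash
python3 - <<'E'
from h import *
plan([.487,.325,.0068],np.radians(7.5))
o=robot.get_obs();c=snap('wrist','w15.png');head(o,c)
E
```

```text
now [0.4851 0.3237 0.0562] yaw 7.46 tilt [-0.003   0.0013 -1.    ] t 23.1833 grip 0.01552718856804804 F [ 1.   -0.32 -0.91]
shift cm [ 0.22 -0.11  4.94] rot [ 0.0013  0.003  -0.0006] rows 1.2
yelL 1086 med [ 0.0483 -0.0247 -0.0205] lo [ 0.0356 -0.0297 -0.0229] hi [ 0.0589 -0.0199 -0.0116]
yelR 1092 med [ 0.0483  0.0237 -0.0205] lo [ 0.0356  0.019  -0.0229] hi [ 0.0588  0.0288 -0.0113]
steel 5353 med [ 0.0433 -0.0009 -0.0225] lo [ 0.0271 -0.0572 -0.0886] hi [ 0.0578  0.0574 -0.0209]
wood 1784 med [ 0.0201 -0.0005 -0.0196] lo [ 0.0057 -0.0082 -0.0211] hi [ 0.0333  0.0068 -0.0165]
```

View pics/w15.png

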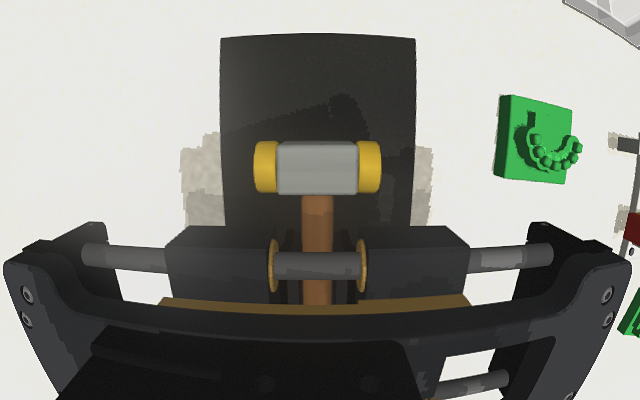

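>>> send_rows:
  deltas:
    - {"tx": 0.2,"ty": 0,"tz": 1.5,"rx": 0,"ry": 0,"rz": 0}
    - {"tx": 0.2,"ty": 0,"tz": 3,"rx": 0,"ry": 0,"rz": 0}
    - {"tx": 0.2,"ty": 0,"tz": 4.2,"rx": 0,"ry": 0,"rz": 0}
    - {"tx": 0.2,"ty": 0,"tz": 4.7,"rx": 0,"ry": 0,"rz": 0}
    - {"tx": 0.2,"ty": 0,"tz": 4.9,"rx": 0,"ry": 0,"rz": 0}

```text
time: 23.65
position: [0.4883, 0.3244, 0.0081]
tool_rot: [0.998, 0.065, -0.0, 0.0]
ft_force: [0.5, -0.4, -1.8]
grip_width: 0.0156
```

>>> send_rows:
  deltas:
    - {"tx": 0,"ty": 0,"tz": 0.03,"rx": 0,"ry": 0,"rz": 0}
    - {"tx": 0,"ty": 0,"tz": 0.03,"rx": 0,"ry": 0,"rz": 0}
    - {"tx": 0,"ty": 0,"tz": 0.03,"rx": 0,"ry": 0,"rz": 0}

```text
time: 23.9
position: [0.4892, 0.3252, 0.009]
tool_rot: [0.998, 0.065, 0.001, -0.0]
ft_force: [-0.0, 0.6, -0.9]
grip_width: 0.0155
```

>>> send_rows:
  deltas:
    - {"tx": 0,"ty": 0,"tz": 0.1,"rx": 0,"ry": 0,"rz": 0}
    - {"tx": 0,"ty": 0,"tz": 0.2,"rx": 0,"ry": 0,"rz": 0}
    - {"tx": 0,"ty": 0,"tz": 0.22,"rx": 0,"ry": 0,"rz": 0}
    - {"tx": 0,"ty": 0,"tz": 0.22,"rx": 0,"ry": 0,"rz": 0}

```text
time: 24.23
position: [0.489, 0.3251, 0.0067]
tool_rot: [0.998, 0.065, 0.001, -0.0]
ft_force: [-0.3, -0.4, 0.9]
grip_width: 0.0157
```

Contact (weight taken by the mat). Release and rise.

>>> send_rows:
  deltas:
    - {"tx": 0,"ty": 0,"tz": 0,"rx": 0,"ry": 0,"rz": 0}
    - {"tx": 0,"ty": 0,"tz": 0,"rx": 0,"ry": 0,"rz": 0}
    - {"tx": 0,"ty": 0,"tz": 0,"rx": 0,"ry": 0,"rz": 0}
    - {"tx": 0,"ty": 0,"tz": 0,"rx": 0,"ry": 0,"rz": 0}
    - {"tx": 0,"ty": 0,"tz": 0,"rx": 0,"ry": 0,"rz": 0}
  claw: 5

```text
time: 24.65
position: [0.4886, 0.3249, 0.0061]
tool_rot: [0.998, 0.065, 0.0, -0.0]
ft_force: [0.5, 0.3, 0.1]
grip_width: 0.0407
```

>>> send_rows:
  deltas:
    - {"tx": 0,"ty": 0,"tz": -1,"rx": 0,"ry": 0,"rz": 0}
    - {"tx": 0,"ty": 0,"tz": -3,"rx": 0,"ry": 0,"rz": 0}
    - {"tx": 0,"ty": 0,"tz": -6,"rx": 0,"ry": 0,"rz": 0}
    - {"tx": 0,"ty": 0,"tz": -9,"rx": 0,"ry": 0,"rz": 0}
    - {"tx": 0,"ty": 0,"tz": -11,"rx": 0,"ry": 0,"rz": 0}

```text
time: 25.07
position: [0.4894, 0.3254, 0.1193]
tool_rot: [0.998, 0.065, 0.002, -0.001]
ft_force: [0.6, 0.2, -0.3]
grip_width: 0.05
```

>>> send_rows:
  deltas:
    - {"tx": 0,"ty": 0,"tz": 0,"rx": 0,"ry": 0,"rz": 0}
    - {"tx": 0,"ty": 0,"tz": 0,"rx": 0,"ry": 0,"rz": 0}
    - {"tx": 0,"ty": 0,"tz": 0,"rx": 0,"ry": 0,"rz": 0}

```text
time: 25.32
position: [0.4879, 0.3246, 0.116]
tool_rot: [0.998, 0.065, 0.0, 0.0]
ft_force: [0.0, -0.6, -0.2]
grip_width: 0.05
```

```bash
python3 - <<'E'
from h import *
plan([.487,.325,.0068],np.radians(7.5))
o=robot.get_obs();c=snap('wrist','w16.png')
for l,z in dict(mallet_grip=.027,mallet_head=.029,mat_center=.003).items():
    for r in robot.tip_of(l,'wrist')[:1]: print(l,r['p'],r['xy'],wr(o,c,*r['xy'],z).round(4))
c=snap('top','t16.png')
for l,z in dict(wedge_head=.032,holder_rail=.038,cast=.012,spare_cast=0,resin_base=0,pin_cutter=0,die_tray=0,sealer=0,mix_bowl=0).items():
    for r in robot.tip_of(l,'top')[:1]: print(l,round(r['p'],2),r['xy'],w(c,*r['xy'],z=z).round(4))
E
```

```text
now [0.4879 0.3246 0.116 ] yaw 7.49 tilt [ 1.e-04  3.e-04 -1.e+00] t 25.3167 grip 0.04995652315062042 F [ 0.01 -0.57 -0.25]
shift cm [-0.08 -0.05 10.92] rot [ 0.0003 -0.0001 -0.0001] rows 2.6
mallet_grip 0.8 [318.9, 198.9] [0.4938 0.3244 0.027 ]
mallet_head 0.73 [316.5, 149.2] [0.5348 0.3317 0.029 ]
mat_center 0.81 [318.2, 197.4] [0.4894 0.3243 0.003 ]
wedge_head 0.71 [297.3, 231.6] [ 0.5215 -0.0164  0.032 ]
holder_rail 0.7 [343.6, 231.4] [ 0.524 -0.118  0.038]
cast 0.83 [408.8, 153.5] [ 0.7156 -0.2714  0.012 ]
spare_cast 0.71 [358.6, 131.8] [ 0.7701 -0.1544  0.    ]
resin_base 0.75 [334.6, 206.9] [ 0.5852 -0.0997  0.    ]
pin_cutter 0.65 [453.7, 281.6] [ 0.4225 -0.3697  0.    ]
die_tray 0.85 [274.9, 128.0] [0.7733 0.0464 0.    ]
sealer 0.67 [186.5, 137.4] [0.7429 0.2547 0.    ]
mix_bowl 0.58 [464.6, 184.0] [ 0.6487 -0.4046  0.    ]
```

View pics/w16.png

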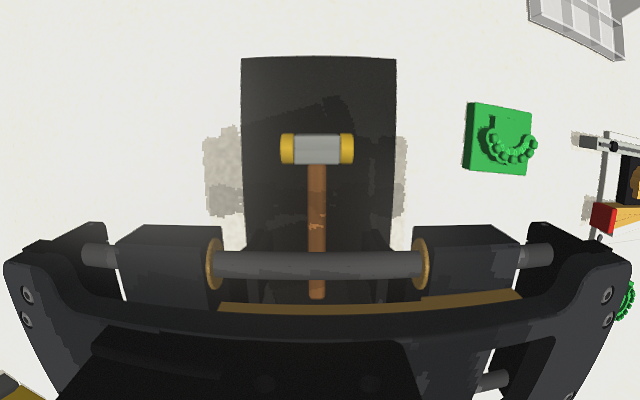

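View pics/t16.png

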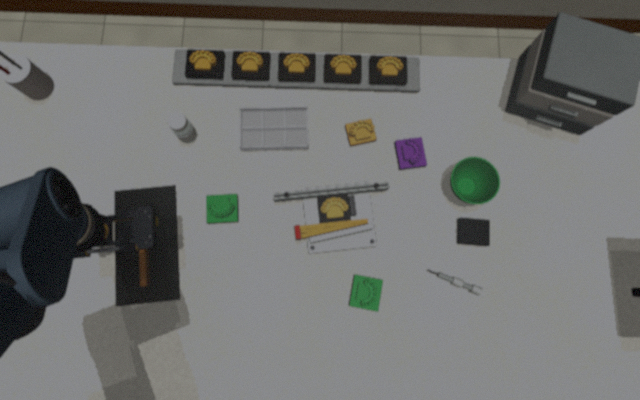

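The mallet lies flat in the middle of its mat and the gripper is clear of it. The wedge is home with the model against the guide, and the bystanders are where they were. Handing in.

```bash
python3 - <<'E'
from h import *
print(robot.hand_in())
E
```

```text
the job is handed in; nothing more can be done
None
```

I gripped the mallet and tapped the red end of the wedge in with gentle, separate taps. It clamped after about 53 mm of travel. I then laid the mallet back on its mat, let go, and handed the job in at about 26 s of the 50 s allowed.

- **First grip:** I lifted before the fingers had fully closed, so the handle slid about 12 mm down in the grip. I set the mallet back on its mat, gripped it again properly, and it held through all the taps.
- **Taps:** The wrist force read 3–5 N while the wedge slid and 13–16 N once it clamped. The last two slow taps peaked at about 20–22 N. I drew the mallet back more than 1 cm between taps.
- **Tightness:** The second of those last taps did not visibly move the wedge: the face stayed within about 0.2 mm in the camera.
- **Final state:** The wrist camera puts the mallet's grip point about 5 mm from the mat's centre, with the mallet lying flat and the gripper 11 cm above it. In the top picture the model stands against the guide and the listed bystanders had not visibly moved.

**Not checked or disagreeing:**
- I could not measure how hard the wedge holds the model once the mallet is drawn back, so the 7 N hold is inferred from the wedge not moving. Peak forces between readings were not recorded either.
- In the final top picture the finder's best match for `cast` was the purple look-alike, and for `resin_base` it was the model's own base. I judged those two by eye instead.

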